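# Clear the hand-rest bridge and turn a wet painted tile onto the drying tray

### The job

The tile has just been painted and its face is still wet: take away the wooden hand-rest bridge that stands over it and stand it on its feet in the middle of the cutting mat. Then draw the turner out from under the paint riser, slide its blade under the tile between the cork feet, lift the tile, tip it gently into the drying tray so that it lies flat inside the rim, painted side up, and lay the turner flat on the bare bench. Touch the tile only with the turner, never with the fingers or the bridge, do not let it drop, and leave everything else where it is.

Things in the scene. Friction and masses are not known exactly. Their poses are not given: they have to be found in the camera images.
- tile_mid (a point): White square painted ceramic tile, 90 x 90 x 7 mm, about 0.13 kg, on four cork feet 3.5 mm high (14 mm diameter, 35 mm from the tile's middle along both its axes): the gap under it is 3.5 mm high and 56 mm wide between the feet. This point: middle of the ceramic, 7 mm above what the feet stand on; x, y parallel to the sides, z out of the painted face. x first points roughly away from the robot.
- bridge_bar (a point): Painter's hand-rest bridge of brown wood, about 0.16 kg: flat bar 200 x 46 x 12 mm on two end walls 12 mm thick; 62 mm high in all, 50 mm clear under the bar. This point: middle of the bar, 56 mm above what it stands on; x along the bar, y across its 46 mm width, z up. At first it stands lengthwise over the tile, one end wall on the robot's side of it.
- mat_top (a point): Dark cutting mat, fixed on the bench at the left, empty, 220 (x) x 150 (y) x 3 mm. This point: middle of its upper face, z up. The bridge fits wholly on it lengthwise.
- turner_handle (a point): Middle of the turner's straight wooden handle, 80 long, 20 wide (y), 15 mm thick; it is 109.4 mm behind (-x) and 30.9 mm above the middle of the blade's underside. The handle rises 10 degrees to its free end. Axes are the blade's: x to its tip, z up. At first the turner rests on its flat blade under the riser, tip away from the robot, the last 40 to 50 mm of the handle sticking out.
- turner_end (a point): Centre of the free end of the turner's handle, 148.8 mm behind and 37.9 mm above the middle of the blade's underside; same axes. The steel blade is 80 long (x), 44 wide (y), 2 mm thick and flat; a narrow neck joins its rear edge to the handle: one rigid piece, 0.11 kg, that stands stably on its blade. The tile slides down the blade when the tip points down by more than some 24 to 36 degrees.
- tray: Fixed white shallow drying tray, outside 180 (x) x 140 (y) mm, rim 12 mm high, walls and floor 4 mm thick, inside 172 x 132 mm. Origin: centre of its underside, on the bench; x roughly away from the robot, z up. It stands beside the tile, to its left or its right.
- riser_edge (a point): Fixed plywood paint riser at the right, bottles on top up to its front edge (to 190 mm): board 130 deep (x), 230 wide (y), 12 mm thick on two end panels 12 mm thick, open at front and back. This point: middle of the board's front lower edge, 85 mm above the bench; x points inwards, away from the robot. The bench before it, as far as the paint pot and the tape roll, is bare: room to draw out the turner and to lay it down.
- paint_bottle: Small upright paint bottle with a black cap, 36 mm diameter, 100 mm high, behind the work. Bystander. Origin: centre of its underside.
- water_cup: White water cup, 80 mm across its mouth, 95 mm high, at the back left, behind the mat. Bystander. Origin: centre of its underside.
- tape_roll: Roll of masking tape lying flat, 96 mm diameter, 24 mm high, in front of the riser, close to the robot. Bystander. Origin: centre of its underside.
- paint_pot: Small paint pot, 44 mm diameter, 38 mm high, on the near side between the riser and the other things. Bystander. Origin: centre of its underside.
- sanding_block: Cork sanding block, 70 x 35 x 26 mm, close to the robot. Bystander. Origin: centre of its underside.
Mind the look-alikes: they are no part of the job. Of the things that look like the part that bears tile_mid, take the one that is farthest from the robot's base at the start.

How it is judged:
On the way, in this order (a step that is already met when the one before it is completed fails the run):
1. the bridge stands on its feet on the cutting mat, let go (horizontal distance between bridge_bar and mat_top below 0.045 m and angle between bridge_bar's own z axis and vertical below 0.06 rad and z of bridge_bar in the frame of mat_top below 0.06 m and contact force between the fingers and bridge below 0.1 N and linear speed of bridge below 0.02 m/s), for 0.2 s.
2. the tile is carried clear of the bench, face up, on the turner's blade (height (world z) of tile_mid above 0.035 m and contact force between turner and tile above 0.4 N and angle between tile_mid's own z axis and vertical below 0.6 rad), for 0.2 s.
At the end, for the whole second after the job is handed in: Bridge upright on its feet on the mat (middles within 45 mm, tilt < 0.06 rad), tile flat on the tray floor inside the rim, painted side up (tilt < 0.05 rad), turner flat on its blade on the bench (tilt < 0.06 rad) clear of tray and tile; all let go and at rest (horizontal distance between bridge_bar and mat_top below 0.045 m and angle between each of bridge_bar, turner_end's own z axis and vertical below 0.06 rad and z of bridge_bar in the frame of mat_top below 0.06 m and contact force between the fingers and bridge below 0.1 N and angle between tile_mid's own z axis and vertical below 0.05 rad and x of tile_mid in the frame of tray between -0.05 and 0.05 m and y of tile_mid in the frame of tray between -0.035 and 0.035 m and z of tile_mid in the frame of tray between 0.008 and 0.0145 m and linear speed of each of tile, turner below 0.02 m/s and height (world z) of turner_end below 0.045 m and contact force between turner and tray below 0.05 N and contact force between turner and tile below 0.05 N); the robot touches nothing.
It fails at once if the fingers or the arm touch the wet tile (contact force between any of the fingers, the arm and tile above 0.3 N).
It fails at once if the bridge touches the wet tile (contact force between bridge and tile above 0.3 N).
It fails at once if the tile is dropped (moves faster than 0.6 m/s off the blade) (linear speed of tile above 0.6 m/s and contact force between turner and tile below 0.02 N).
It fails at once if a bystander is moved by more than 30 mm (distance of any of paint_bottle, water_cup, tape_roll, paint_pot, sanding_block from where it was at the start of the episode above 0.03 m).
It also fails if it takes over 72 s, if anything falls off the work surface, if the arm or the gripper's body presses on something with over 40 N, if the wrist force passes 120 N, or if a joint passes its speed limit or range.

### The arm

A 6-joint arm with a two-finger parallel gripper is mounted at the origin on the work surface. World frame = base frame: x ahead of the robot, y to its left, z up, the work surface at z = 0. Lengths are in m, angles in rad, forces in N, time in s.
With the tool pointing down it reaches from about 0.25 to 0.775 m from the base axis. Payload 8.9 kg.
Tool frame: the origin (TCP) lies between the finger pads; the fingertips stand 22 mm ahead of it and the grasp point (between the pads) lies 3 mm ahead of it; z points along the fingers, y is the line along which they close (so a half turn about z gives the same grasp; the last joint's range is limited). The gripper opens to 85 mm and grips with 20 to 120 N. Pads are 22 mm wide; open, the fingers measure 114 mm over their backs; the gripper's body (76 mm by 85 mm) begins 54 mm behind the grasp point. The pads swing forward as they close: fully open they stand 13 mm farther back than shut.
Start: joints at [-1.382, 0.291, -0.153, 1.127, 0, 1.431], TCP at [0.169, -0.497, 0.226] pointing down, gripper open.
Joint ranges: [-2.52, 2.52], [-0.91, 1.74], [-1.3, 1.37], [-1.96, 2.02], [-1.52, 1.47], [-3.14, 3.14]. Speed limits (rad/s): [2.22, 2.22, 2.79, 3.14, 3.14, 3.14].

### API

Orientations are given as a rotation vector (axis times angle).
In Python, from plant import ctrl gives the robot as it stands.
- The arm moves only by the tool step_arm, never from a script. Its argument "steps" is a list of rows, each a list of 3 entries, a list of its own where there are three numbers: the shift along the tool's x, y, z each as a share of 0.3 m, from -1 to 1, then the turn, a rotation vector about the tool's x, y, z each as a share of pi rad, from -1 to 1, then the opening, from -1 (shut) to 1 (fully open), so that 0 is half open. In form: [[[tx, ty, tz], [wx, wy, wz], jaw], ...]. A call has 1 to 8 rows; each row is the pose to reach, as a shift and turn from the pose commanded when the call began, along the tool's axes at that moment, turning the shorter way round; what a row does not reach only later rows make up. A row lasts 1/10 s, in which the tool goes at most 50 mm and 8.59 degrees, less where a joint would pass 70% of its speed; a pose out of reach is approached as far as the arm can. A call with a number of a shift or a turn outside -1 to 1 is refused whole. A call with a gripper value outside its range is refused whole. The fingers move at their own pace and stop on an object; "force" is the grip in N (left out, the last holds). Time passes only in rows, so rows that repeat a pose let the fingers close. It gives the time, the measured TCP pose, the force, the opening and the grip force at its end, in the units of the state.
- ctrl.sense(): the state, without advancing time (a new reading comes with each control period).
- ctrl.get_image(name): name is "scene" or "top" or "wrist"; returns a dict with "frame" (420x560x3 uint8, blue, green, red), "vfov" (degrees; the focal length in pixels is half the picture's height over the tangent of half this angle, whatever the lens; pixels are square), "cx", "cy" (the principal point, pixels), "eye" and "orientation" of the camera in the world; the wrist camera has in their place "tool_from_camera" (4x4, takes a point from camera to tool coordinates, whose origin is the TCP and whose axes are the flange's). Camera axes: x right, y up, looking along -z (the intrinsics and any distortion apply to the point x, -y, -z); pixel columns grow to the right and rows downward; lengths in m; the calibration is good to about 2 mm. A picture is of the moment at which its call begins: read the wrist's pose just before it. There is no depth.
- ctrl.finish_job(): hands the job in; it is judged then, once.
The state is a dict: "clock": time; "qpos": joint angles; "dq": joint speeds; "joint_torque": joint torques, N m; "position": TCP position; "orientation": TCP orientation; "force": force on the tool from outside, world axes, zero at the start; "wrist_torque": the same for the moment, N m; "grip_width": opening from 0.0 (shut) to 1.0 (fully open); "finger_force": force on a finger pad.
Only numpy, scipy, OpenCV 4.12 (cv2) and the standard library are available. Lean on these libraries where they do the work, as an engineer would, in place of code of your own. Each camera call takes 0.05 s, during which the arm holds its last target. There are 200 camera calls.

## Working session

There is one attempt and no reset: what is moved stays moved. The work goes in short steps, Python scripts to look and compute and a tool call to move; the robot and the scene stay as the last step left them, time stands still between calls to the robot, and variables do not carry over. Pictures are saved under pics/ and viewed, at most 10 in all, crops included, and the job is handed in when it is done.

Besides the shell and the picture viewer there is one more tool, called after ">>>" by a JSON object that holds its "op" and its "data", one argument or row to a line. step_arm: Moves the arm, as the interface text tells. Shift numbers are shares of 0.3 m and turn numbers shares of pi rad, none past 1 either way. Its arguments: {"type":"object","properties":{"steps":{"type":"array","items":{"type":"array"}},"force":{"type":"number"}},"required":["steps"]}

```bash
ls; mkdir -p pics
python3 - <<'E'
from plant import ctrl
import cv2,pickle
s=ctrl.sense();print({k:s[k] for k in('clock','position','orientation','grip_width')})
d={}
for n in("scene","top","wrist"):
    i=ctrl.get_image(n);d[n]=i;cv2.imwrite(f"pics/{n}0.png",i["frame"]);print(n,{k:v for k,v in i.items() if k!="frame"})
d['s']=s
pickle.dump(d,open("d0.pkl","wb"))
cv2.imwrite("pics/a0.png",cv2.resize(d["top"]["frame"],(800,600)))
E
```

```text
pics
{'clock': 0.0, 'position': array([ 0.16894277, -0.49661933,  0.22553978]), 'orientation': array([-3.09822455e+00, -5.12345269e-01,  5.32405038e-05]), 'grip_width': 0.9976845732051667}
scene {'vfov': 51.73814556898581, 'cx': 284.77754403429435, 'cy': 209.67826820530522, 'eye': array([1.09036433, 0.1068467 , 0.89093211]), 'orientation': array([0.4252767 , 0.52670705, 1.76680473])}
top {'vfov': 56.40115806845882, 'cx': 280.44786425513024, 'cy': 204.04584367055992, 'eye': array([ 0.4125785 , -0.00559817,  1.0846181 ]), 'orientation': array([ 0.11843911, -0.10741845, -1.58375157])}
wrist {'vfov': 64.44982000488672, 'cx': 277.07324513214473, 'cy': 215.13831515205237, 'tool_from_camera': array([[-7.33203130e-04,  9.46515513e-01,  3.22657476e-01,
         8.36696010e-02],
       [ 9.99999731e-01,  6.95546558e-04,  2.32002455e-04,
         1.22946384e-03],
       [-4.82937405e-06,  3.22657560e-01, -9.46515768e-01,
        -1.48028405e-01],
       [ 0.00000000e+00,  0.00000000e+00,  0.00000000e+00,
         1.00000000e+00]])}
```

View pics/a0.png

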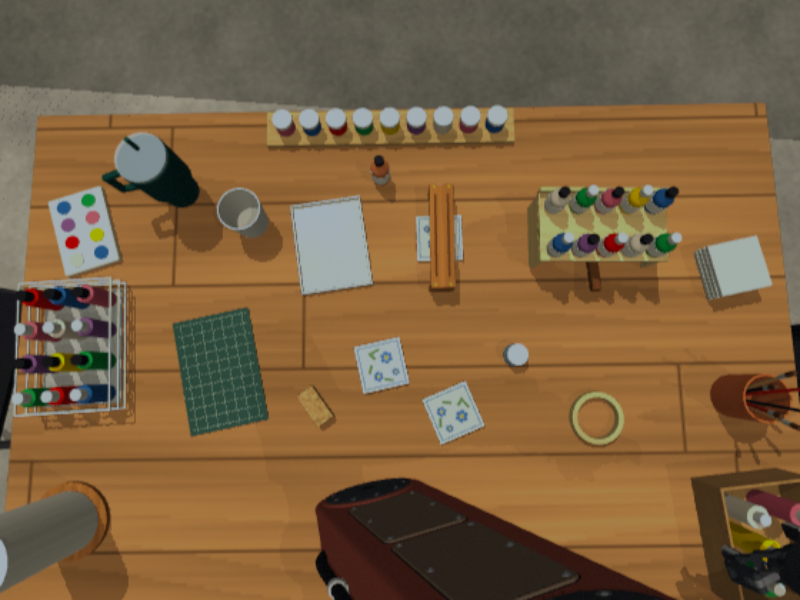

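View pics/scene0.png

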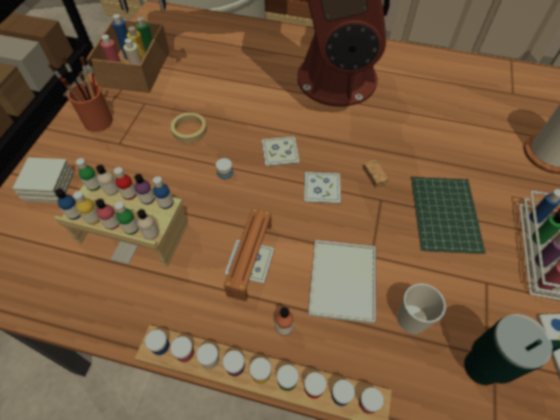

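Top view (800x600): mat about (221,371), tray (331,245), bridge (442,237) over a tile (440,238), turner handle (593,276), pot (516,354) and tape (597,418). Tile candidates are (440,238) under the bridge, (382,365), (453,412) and the stack (735,265). The one under the bridge fits: it is the painted tile farthest from the base, and it has the bridge over it. I'll confirm it in a crop while measuring.

```bash
cat > h.py <<'E'
import numpy as np,cv2,pickle
from scipy.spatial.transform import Rotation as R
def cam(i,s=None):
    """camera position and rotation in the world"""
    if "eye" in i: return np.array(i["eye"]),R.from_rotvec(i["orientation"]).as_matrix()
    T=np.array(i["tool_from_camera"]);Rt=R.from_rotvec(s["orientation"]).as_matrix()
    return Rt@T[:3,3]+s["position"],Rt@T[:3,:3]
def f(i): return 210/np.tan(np.radians(i["vfov"]/2))
def cast(i,px,z,s=None):
    e,M=cam(i,s);px=np.atleast_2d(px).astype(float)
    d=np.c_[(px[:,0]-i["cx"])/f(i),-(px[:,1]-i["cy"])/f(i),-np.ones(len(px))]@M.T
    return e+d*((z-e[2])/d[:,2])[:,None]
def proj(i,P,s=None):
    e,M=cam(i,s);c=(np.atleast_2d(P)-e)@M
    return np.c_[i["cx"]+f(i)*c[:,0]/-c[:,2],i["cy"]-f(i)*c[:,1]/-c[:,2]]
def rect(P):
    """centre, long side, short side, angle of long side (world) of points in the plane"""
    (c,(w,h),a)=cv2.minAreaRect((P[:,:2]*1000).astype(np.float32))
    if w<h:w,h,a=h,w,a+90
    return np.round([c[0]/1e3,c[1]/1e3,w/1e3,h/1e3,(a+90)%180-90],4)
def blob(m,roi):
    x0,y0,x1,y1=roi;k=np.zeros_like(m);k[y0:y1,x0:x1]=m[y0:y1,x0:x1]
    c,_=cv2.findContours(k,cv2.RETR_EXTERNAL,cv2.CHAIN_APPROX_NONE)
    return max(c,key=cv2.contourArea)[:,0]
E
python3 - <<'E'
from h import *
d=pickle.load(open("d0.pkl","rb"));t=d["top"];F=t["frame"];hsv=cv2.cvtColor(F,cv2.COLOR_BGR2HSV)
def r(b):return [int(v/1.42857) for v in b]
white=cv2.inRange(hsv,(0,0,120),(179,70,255));green=cv2.inRange(hsv,(60,40,20),(100,255,140))
print("mat",rect(cast(t,blob(green,r((160,295,280,445))),.003)))
print("tray",rect(cast(t,blob(white,r((280,185,382,305))),.012)))
for n,p in dict(pot=(516,354),bot=(380,180),tape=(597,418),block=(316,406)).items(): print(n,cast(t,np.array(p)/1.42857,.02)[0].round(3))
p=lambda *a:np.array(a)/1.42857
print("bridge top pts",rect(cast(t,p((433,185),(453,185),(455,289),(430,289)),.062)))
print("handle",cast(t,p((594,262),(594,289)),.035).round(3))
print("riser edge",cast(t,p((540,260),(667,262)),.097).round(3))
cv2.imwrite("pics/c1.png",cv2.resize(F[110:300,270:490],None,fx=3.6,fy=3.15,interpolation=cv2.INTER_CUBIC))
E
```

```text
mat [ 0.4223  0.3513  0.2159  0.148  11.6781]
tray [0.6649 0.1375 0.1815 0.1395 7.9078]
pot [ 0.444 -0.215  0.02 ]
bot [0.79  0.038 0.02 ]
tape [ 0.323 -0.36   0.02 ]
block [0.353 0.162 0.02 ]
bridge top pts [ 0.6635 -0.0786  0.1996  0.0461 -0.9489]
handle [[ 0.615 -0.369  0.035]
 [ 0.563 -0.365  0.035]]
riser edge [[ 0.608 -0.251  0.097]
 [ 0.601 -0.477  0.097]]
```

View pics/c1.png

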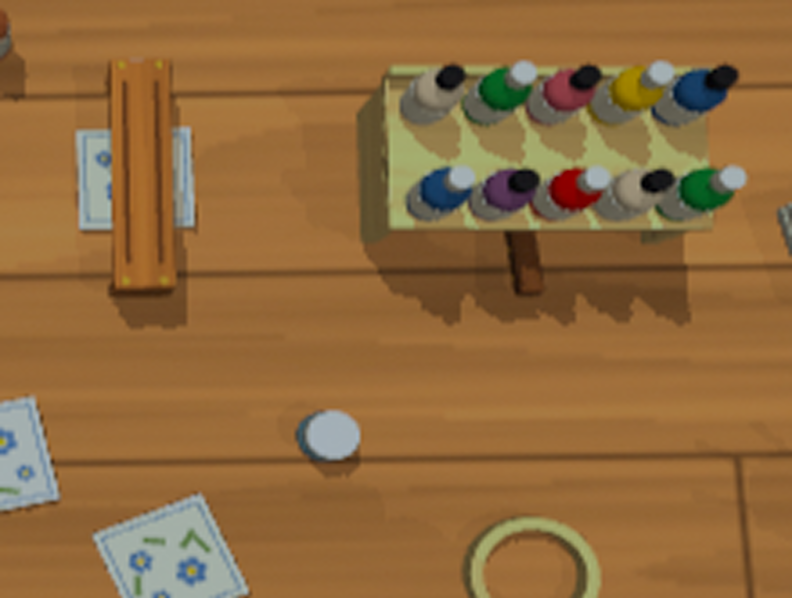

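The crop confirms it: the tile under the bridge, corners about (78,130) to (195,230) in the crop, carries the same painted pattern as the two nearer ones, so it is the target. The handle end is at (530,288).

```bash
cat >> h.py <<'E'
def pose(p,yaw,tilt=0):
    """TCP pose: tool x forward at yaw, z down, tilted so that z points forward by tilt (deg)"""
    a,t=np.radians([yaw,tilt]);
    x=np.array([np.cos(a)*np.cos(t),np.sin(a)*np.cos(t),np.sin(t)]);z=np.array([np.cos(a)*np.sin(t),np.sin(a)*np.sin(t),-np.cos(t)])
    return np.array(p,float),np.c_[x,np.cross(z,x),z]
def moves(start,*ts):
    """shares for the move from start to each target in turn, each from the target before"""
    for p,M in ts:
        p0,M0=start
        print("shift",(M0.T@(p-p0)/.3).round(3).tolist(),"turn",(R.from_matrix(M0.T@M).as_rotvec()/np.pi).round(3).tolist(),"rows>=",round(max(np.linalg.norm(p-p0)/.05,np.degrees(R.from_matrix(M0.T@M).magnitude())/8.59),1))
        start=(p,M)
def here(s): return np.array(s["position"]),R.from_rotvec(s["orientation"]).as_matrix()
E
python3 - <<'E'
from h import *
d=pickle.load(open("d0.pkl","rb"));t=d["top"]
p=lambda *a:np.array(a)/[3.6,3.15]+[270,110]-.4
print("bridge",rect(cast(t,p((112,60),(171,60),(175,288),(113,290)),.062)))
print("tile",cast(t,p((78,130),(192,127),(195,230),(82,231)),.0105).round(4).tolist())
print("handle",cast(t,p((517,240),(528,275),(530,287)),.04).round(4).tolist())
moves(here(d['s']),pose((.42,-.12,.26),0),pose((.6635,-.079,.16),0))
E
```

```text
bridge [ 0.6656 -0.0784  0.2003  0.0454 -1.0409]
tile [[0.7191, -0.0322, 0.0105], [0.7203, -0.1216, 0.0105], [0.6263, -0.1211, 0.0105], [0.6268, -0.0335, 0.0105]]
handle [[0.6075, -0.3594, 0.04], [0.577, -0.3657, 0.04], [0.5666, -0.3665, 0.04]]
shift [1.196, -0.919, -0.113] turn [-0.0, 0.0, 0.104] rows>= 9.1
shift [0.812, -0.137, 0.333] turn [0.0, 0.0, 0.0] rows>= 5.3
```

>>> {"op": "step_arm", "data": {
  "steps": [
    [[0.6,-0.46,-0.113],[0,0,0.104],1],
    [[0.6,-0.46,-0.113],[0,0,0.104],1],
    [[0.6,-0.46,-0.113],[0,0,0.104],1],
    [[0.6,-0.46,-0.113],[0,0,0.104],1],
    [[0.6,-0.46,-0.113],[0,0,0.104],1]
  ]
}}

```text
clock: 0.65
position: [0.296, -0.3058, 0.2605]
orientation: [-3.141, -0.003, -0.001]
force: [0.6, 0.1, -0.3]
grip_width: 1.001
finger_force: 0.0
```

>>> {"op": "step_arm", "data": {
  "steps": [
    [[0.417,-0.627,0],[0,0,0],1],
    [[0.417,-0.627,0],[0,0,0],1],
    [[0.417,-0.627,0],[0,0,0],1],
    [[0.417,-0.627,0],[0,0,0],1],
    [[0.417,-0.627,0],[0,0,0],1],
    [[0.8,-0.7,0],[0,0,0],1],
    [[0.8,-0.7,0],[0,0,0],1],
    [[0.8,-0.7,0],[0,0,0],1]
  ]
}}

```text
clock: 1.45
position: [0.5382, -0.0969, 0.2592]
orientation: [-3.141, -0.005, -0.001]
force: [-0.2, 0.3, 0.1]
grip_width: 0.999
finger_force: 0.0
```

Run:
```python
from h import *
from plant import ctrl
s=ctrl.sense();print(s['clock'],s['position'],s['orientation'])
i=ctrl.get_image("wrist");cv2.imwrite("pics/w1.png",i["frame"]);pickle.dump((i,s),open("w1.pkl","wb"))
```

```text
1.45 [ 0.53816944 -0.09687143  0.259182  ] [-3.14129091e+00 -4.84752028e-03 -1.28559093e-03]
```

View pics/w1.png

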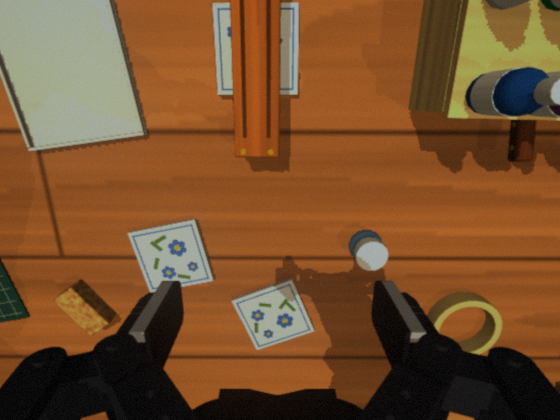

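The wrist view shows the bridge's near end at (235..279,156), the tile's near corners at (219,95) and (298,95), and the handle end at (521,160).

Run:
```python
from h import *
i,s=pickle.load(open("w1.pkl","rb"))
c=lambda p,z:cast(i,p,z,s).round(4).tolist()
print("bridge near end",c([(235,155),(279,156)],.062),"sides",c([(231,5),(279,5)],.062))
print("tile",c([(219,95),(298,95),(213,3),(298,3)],.0105))
print("handle",c([(509,155),(533,160),(512,122),(537,122)],.043))
x=c([(235,155),(279,156)],.062)
moves(here(s),pose((.664,-.0785,.11),-1),pose((.664,-.0785,.056),-1))
```

```text
bridge near end [[0.5701, -0.0543, 0.062], [0.5692, -0.0997, 0.062]] sides [[0.7047, -0.0558, 0.062], [0.7048, -0.0991, 0.062]]
tile [[0.6292, -0.0324, 0.0105], [0.6294, -0.121, 0.0105], [0.7187, -0.031, 0.0105], [0.7189, -0.1189, 0.0105]]
handle [[0.568, -0.35, 0.043], [0.5626, -0.3774, 0.043], [0.6026, -0.3453, 0.043], [0.6026, -0.3716, 0.043]]
shift [0.419, -0.06, 0.498] turn [-0.0, -0.0, 0.007] rows>= 3.9
shift [0.0, 0.0, 0.18] turn [0.0, 0.0, 0.0] rows>= 1.1
```

>>> {"op": "step_arm", "data": {
  "steps": [
    [[0.433,-0.065,0.4],[0,0,0],1],
    [[0.433,-0.065,0.4],[0,0,0],1],
    [[0.433,-0.065,0.4],[0,0,0],1],
    [[0.433,-0.065,0.4],[0,0,0],1],
    [[0.433,-0.065,0.55],[0,0,0],1],
    [[0.433,-0.065,0.677],[0,0,0],1],
    [[0.433,-0.065,0.677],[0,0,0],1]
  ]
}}

```text
clock: 2.2
position: [0.6599, -0.0778, 0.0513]
orientation: [-3.139, -0.001, 0.016]
force: [-0.7, 0.1, 0.3]
grip_width: 0.999
finger_force: 0.0
```

>>> {"op": "step_arm", "data": {
  "steps": [
    [[0,0,0],[0,0,0],0.1],
    [[0,0,0],[0,0,0],-0.2],
    [[0,0,0],[0,0,0],-0.4],
    [[0,0,0],[0,0,0],-0.4],
    [[0,0,0],[0,0,0],-0.4]
  ],
  "force": 40
}}

```text
clock: 2.7
position: [0.6652, -0.0787, 0.058]
orientation: [3.141, 0.002, 0.002]
force: [-0.4, -0.6, -0.2]
grip_width: 0.298
finger_force: 0.0
```

Run:
```python
from h import *
from plant import ctrl
s=ctrl.sense();print(s['clock'],s['position'],s['grip_width'],s['finger_force'])
i=ctrl.get_image("wrist");j=ctrl.get_image("scene");k=ctrl.get_image("top")
cv2.imwrite("pics/w2.png",np.hstack([cv2.resize(i["frame"],(400,300)),cv2.resize(j["frame"][170:350,190:430],(400,300))]))
```

```text
2.7 [ 0.66518794 -0.07868126  0.05800962] 0.2976767862483711 0.0
```

View pics/w2.png

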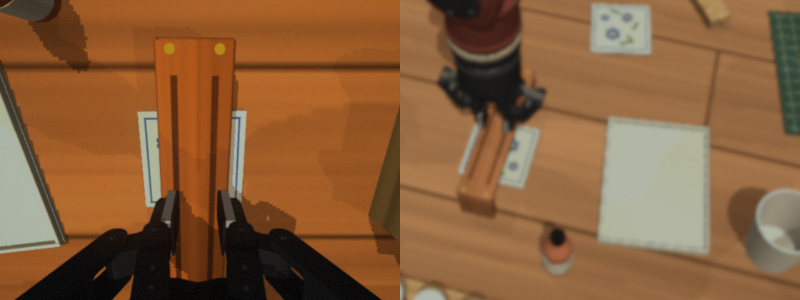

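Run:
```python
from h import *
from plant import ctrl
s=ctrl.sense();i=ctrl.get_image("wrist");pickle.dump((i,s),open("w2.pkl","wb"))
p,M=here(s)
for q in [(0,.0127,.003),(0,-.0127,.003),(0,.0127,.022),(.011,.0127,.022),(0,.0425,.003)]: print(q,(proj(i,p+M@np.array(q),s)[0]*300/420).round())
print((proj(i,[(.7697,-.0543,.062),(.7697,-.0997,.062),(.665,-.0543,.062),(.665,-.0997,.062)],s)*300/420).round())
print("far end",cast(i,np.array([(154,38),(236,38)])*1.4,.062,s))
```

```text
(0, 0.0127, 0.003) [214. 197.]
(0, -0.0127, 0.003) [179. 197.]
(0, 0.0127, 0.022) [213. 185.]
(0.011, 0.0127, 0.022) [213. 172.]
(0, 0.0425, 0.003) [256. 197.]
[[151.  32.]
 [235.  32.]
 [161. 202.]
 [227. 202.]]
far end [[ 0.76666369 -0.05551284  0.062     ]
 [ 0.76667822 -0.1002643   0.062     ]]
```

Run:
```python
from h import *
i,s=pickle.load(open("w2.pkl","rb"))
cv2.imwrite("pics/w3.png",cv2.resize(i["frame"][200:420,130:430],(790,580),interpolation=cv2.INTER_CUBIC))
```

```text
(no output)
```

View pics/w3.png

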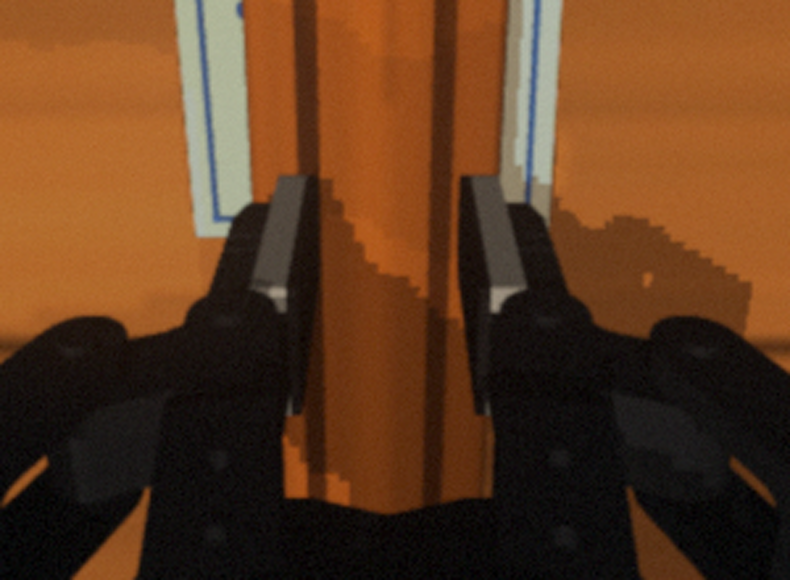

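The pads have closed above the bar: their tips are at crop (305,175) and (475,175), and the bar shows at full width beneath them. From the row and spacing, the tips sit about 5-9 mm behind the TCP, not 22 mm ahead of it. I'll open, go about 26 mm lower and close on the bar.

>>> {"op": "step_arm", "data": {
  "steps": [
    [[0,0,0],[0,0,0],1],
    [[0,0,0],[0,0,0],1],
    [[0,0,0],[0,0,0],1],
    [[0,0,0],[0,0,0],1],
    [[0,0,0.04],[0,0,0],1],
    [[0,0,0.085],[0,0,0],1],
    [[0,0,0.085],[0,0,0],1]
  ]
}}

```text
clock: 3.6
position: [0.6627, -0.0781, 0.0284]
orientation: [-3.141, -0.002, 0.007]
force: [-0.1, 0.0, -0.6]
grip_width: 0.999
finger_force: 0.0
```

>>> {"op": "step_arm", "data": {
  "steps": [
    [[0,0,0],[0,0,0],0.4],
    [[0,0,0],[0,0,0],0.1],
    [[0,0,0],[0,0,0],0],
    [[0,0,0],[0,0,0],-0.2],
    [[0,0,0],[0,0,0],-0.2],
    [[0,0,0],[0,0,0],-0.2]
  ],
  "force": 30
}}

```text
clock: 4.2
position: [0.665, -0.0785, 0.0319]
orientation: [-3.142, -0.002, -0.001]
force: [0.2, 1.2, 4.7]
grip_width: 0.533
finger_force: 30.9
```

Run:
```python
from h import *
from plant import ctrl
s=ctrl.sense();i=ctrl.get_image("wrist");pickle.dump((i,s),open("w4.pkl","wb"))
cv2.imwrite("pics/w4.png",i["frame"])
```

```text
(no output)
```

View pics/w4.png

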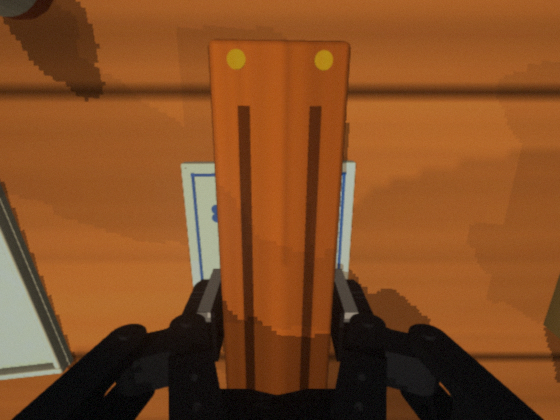

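Bar held (width 0.53, 31 N). Lifting it and carrying it to the mat.

>>> {"op": "step_arm", "data": {
  "steps": [
    [[0,0,-0.06],[0,0,0],-0.4],
    [[0,0,-0.15],[0,0,0],-0.4],
    [[0,0,-0.233],[0,0,0],-0.4],
    [[-0.08,-0.14,-0.233],[0,0,0],-0.4],
    [[-0.2,-0.35,-0.233],[0,0,-0.02],-0.4],
    [[-0.3,-0.525,-0.233],[0,0,-0.05],-0.4],
    [[-0.4,-0.7,-0.233],[0,0,-0.065],-0.4],
    [[-0.4,-0.7,-0.233],[0,0,-0.065],-0.4]
  ],
  "force": 50
}}

```text
clock: 5.05
position: [0.5426, 0.1329, 0.101]
orientation: [3.125, 0.325, -0.001]
force: [-0.0, 0.2, -0.6]
grip_width: 0.529
finger_force: 51.5
```

Run:
```python
from h import *
from plant import ctrl
s=ctrl.sense();print(s['clock'],s['position'],s['grip_width'])
P,Q=pose((.42,.351,.102),11.7),pose((.42,.351,.0355),11.7)
# commanded pose: from the numbers given
c=pose((.665-.12,-.0785+.21,.032+.07),11.7)
moves(here(s),P,Q);moves(c,P,Q)
```

```text
5.05 [0.54263259 0.13287958 0.10102799] 0.5285825056911319
shift [-0.25, -0.796, -0.003] turn [0.0, 0.0, 0.001] rows>= 5.0
shift [0.0, 0.0, 0.222] turn [0.0, 0.0, 0.0] rows>= 1.3
shift [-0.26, -0.801, 0.0] turn [0.0, 0.0, 0.0] rows>= 5.1
shift [0.0, 0.0, 0.222] turn [0.0, 0.0, 0.0] rows>= 1.3
```

>>> {"op": "step_arm", "data": {
  "steps": [
    [[-0.25,-0.796,0],[0,0,0],-0.4],
    [[-0.25,-0.796,0],[0,0,0],-0.4],
    [[-0.25,-0.796,0],[0,0,0],-0.4],
    [[-0.25,-0.796,0],[0,0,0],-0.4],
    [[-0.25,-0.796,0],[0,0,0],-0.4],
    [[-0.25,-0.796,0],[0,0,0],-0.4],
    [[-0.25,-0.796,0.08],[0,0,0],-0.4],
    [[-0.25,-0.796,0.15],[0,0,0],-0.4]
  ]
}}

```text
clock: 5.85
position: [0.4626, 0.219, 0.0797]
orientation: [-3.071, -0.422, 0.008]
force: [-0.0, -0.1, -2.6]
grip_width: 0.527
finger_force: 51.6
```

>>> {"op": "step_arm", "data": {
  "steps": [
    [[0,0,0.03],[0,0,0],-0.4],
    [[0,0,0.05],[0,0,0],-0.4],
    [[0,0,0.06],[0,0,0],-0.4],
    [[0,0,0.068],[0,0,0],-0.4],
    [[0,0,0.068],[0,0,0],-0.4]
  ]
}}

```text
clock: 6.35
position: [0.4614, 0.2202, 0.0593]
orientation: [-3.071, -0.425, 0.011]
force: [-0.1, 0.1, -1.6]
grip_width: 0.532
finger_force: 51.6
```

Run:
```python
from h import *
from plant import ctrl
s=ctrl.sense();print(s['clock'],s['position'],s['qpos'].round(3),s['dq'].round(2),s['joint_torque'].round(1),s['force'])
p,M=here(s);print(M.round(3))
```

```text
6.35 [0.46141986 0.22015252 0.0592818 ] [ 0.275  0.423 -0.444  0.705  0.042  3.141] [ 0.   -0.01  0.01  0.01  0.    0.  ] [ -0.1 -56.1  26.6  -0.2   0.2  -0. ] [-0.12046472  0.14104262 -1.6324177 ]
[[ 0.962  0.271 -0.013]
 [ 0.271 -0.962  0.04 ]
 [-0.001 -0.042 -0.999]]
```

Joint 6 is at its limit, so the yaw must be at least q1. I'll set the bridge at about 33° yaw: 21° off the mat's axis, its footprint half-extents are about 102 x 57 mm, which still fits on the mat.

Run:
```python
from h import *
from plant import ctrl
s=ctrl.sense()
U=pose((.46,.22,.1),33);P=pose((.42,.35,.1),33)
moves(here(s),U,P);moves(here(s),P)
```

```text
shift [-0.005, -0.007, -0.136] turn [-0.013, -0.002, -0.096] rows>= 2.0
shift [0.124, -0.436, 0.0] turn [0.0, 0.0, 0.0] rows>= 2.7
shift [-0.016, -0.459, -0.116] turn [-0.013, -0.002, -0.096] rows>= 2.8
```

>>> {"op": "step_arm", "data": {
  "steps": [
    [[0,0,-0.12],[-0.013,0,-0.096],-0.4],
    [[0,0,-0.12],[-0.013,0,-0.096],-0.4],
    [[0,0,-0.12],[-0.013,0,-0.096],-0.4],
    [[0,0,-0.12],[-0.013,0,-0.096],-0.4]
  ]
}}

```text
clock: 6.75
position: [0.4615, 0.2188, 0.0953]
orientation: [-3.011, -0.887, -0.007]
force: [0.4, 0.1, -2.5]
grip_width: 0.525
finger_force: 52.1
```

Run:
```python
from h import *
from plant import ctrl
s=ctrl.sense();p,M=here(s);print(p,M.round(3),s['qpos'].round(2))
P=pose((.42,.35,.1),33);Q=pose((.42,.35,.037),33)
moves(here(s),P,Q)
```

```text
[0.4615368  0.21884145 0.09528232] [[ 0.84   0.542  0.004]
 [ 0.542 -0.84   0.004]
 [ 0.005 -0.001 -1.   ]] [ 0.3   0.38 -0.4   0.79  0.    2.87]
shift [0.121, -0.442, -0.015] turn [-0.0, -0.002, -0.001] rows>= 2.8
shift [0.0, 0.0, 0.21] turn [0.0, 0.0, 0.0] rows>= 1.3
```

>>> {"op": "step_arm", "data": {
  "steps": [
    [[0.121,-0.442,-0.015],[0,-0.002,0],-0.4],
    [[0.121,-0.442,-0.015],[0,-0.002,0],-0.4],
    [[0.121,-0.442,-0.015],[0,-0.002,0],-0.4],
    [[0.121,-0.442,-0.015],[0,-0.002,0],-0.4],
    [[0.121,-0.442,0.08],[0,-0.002,0],-0.4],
    [[0.121,-0.442,0.15],[0,-0.002,0],-0.4],
    [[0.121,-0.442,0.18],[0,-0.002,0],-0.4],
    [[0.121,-0.442,0.18],[0,-0.002,0],-0.4]
  ]
}}

```text
clock: 7.55
position: [0.4193, 0.3487, 0.0402]
orientation: [3.012, 0.889, -0.007]
force: [0.2, -0.3, -1.0]
grip_width: 0.528
finger_force: 52.3
```

>>> {"op": "step_arm", "data": {
  "steps": [
    [[0,0,0.006],[0,0,0],-0.4],
    [[0,0,0.012],[0,0,0],-0.4],
    [[0,0,0.018],[0,0,0],-0.4],
    [[0,0,0.018],[0,0,0],-0.4]
  ]
}}

```text
clock: 7.95
position: [0.4204, 0.3499, 0.0365]
orientation: [-3.012, -0.892, 0.001]
force: [0.1, -0.7, -1.1]
grip_width: 0.526
finger_force: 52.3
```

Expected contact is near 0.035, so I'll lower a little more, release, and rise.

>>> {"op": "step_arm", "data": {
  "steps": [
    [[0,0,0.005],[0,0,0],-0.4],
    [[0,0,0.008],[0,0,0],-0.4],
    [[0,0,0.008],[0,0,0],-0.4]
  ]
}}

```text
clock: 8.25
position: [0.4204, 0.3501, 0.0349]
orientation: [-3.012, -0.893, 0.0]
force: [-4.7, -1.5, 11.1]
grip_width: 0.526
finger_force: 53.7
```

Run:
```python
from h import *
from plant import ctrl
s=ctrl.sense();j=ctrl.get_image("scene");print(s['position'],s['force'],s['wrist_torque'])
cv2.imwrite("pics/s5.png",cv2.resize(j["frame"][60:340,280:560],(600,600)))
```

```text
[0.42041528 0.35010662 0.03490502] [-4.70446941 -1.53561405 11.07850925] [-0.46523136  0.51913936 -0.06880598]
```

View pics/s5.png

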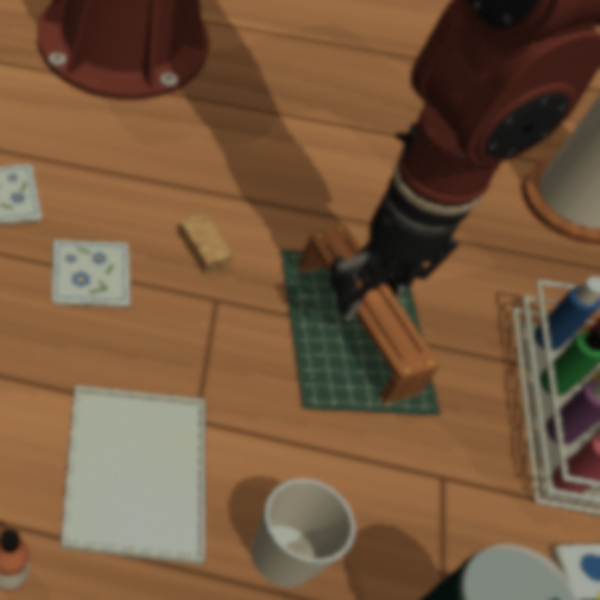

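The bridge stands on the mat under the fingers (about (365,320) in this crop), with 11 N of contact. Releasing it and rising.

>>> {"op": "step_arm", "data": {
  "steps": [
    [[0,0,0],[0,0,0],0.3],
    [[0,0,0],[0,0,0],0.6],
    [[0,0,0],[0,0,0],1],
    [[0,0,0],[0,0,0],1],
    [[0,0,-0.15],[0,0,0],1],
    [[0,0,-0.3],[0,0,0],1],
    [[0,0,-0.45],[0,0,0],1],
    [[0,0,-0.45],[0,0,0],1]
  ]
}}

```text
clock: 9.1
position: [0.4233, 0.3518, 0.1747]
orientation: [-3.009, -0.892, -0.012]
force: [0.6, 0.7, 0.9]
grip_width: 0.998
finger_force: 0.0
```

Run:
```python
from h import *
from plant import ctrl
s=ctrl.sense();print(s['qpos'].round(2),s['position'])
moves(here(s),pose((.43,.08,.25),20),pose((.40,-.19,.27),9,0),pose((.42,-.365,.25),9,20))
```

```text
[ 0.56  0.37 -0.19  1.01  0.    3.13] [0.42331566 0.35180411 0.17471032]
shift [-0.473, 0.772, -0.255] turn [-0.0, -0.003, 0.072] rows>= 5.6
shift [-0.402, 0.812, -0.067] turn [0.0, 0.0, 0.061] rows>= 5.4
shift [-0.025, 0.587, 0.067] turn [0.0, 0.111, -0.0] rows>= 3.5
```

>>> {"op": "step_arm", "data": {
  "steps": [
    [[-0.47,0.77,-0.25],[0,0,0.072],1],
    [[-0.47,0.77,-0.25],[0,0,0.072],1],
    [[-0.47,0.77,-0.25],[0,0,0.072],1],
    [[-0.47,0.77,-0.25],[0,0,0.072],1],
    [[-0.47,0.77,-0.25],[0,0,0.072],1],
    [[-0.47,0.77,-0.25],[0,0,0.072],1],
    [[-0.47,0.77,-0.25],[0,0,0.072],1]
  ]
}}

```text
clock: 9.8
position: [0.4286, 0.0775, 0.2445]
orientation: [3.094, 0.542, 0.0]
force: [-0.0, 0.6, -0.4]
grip_width: 1.004
finger_force: 0.0
```

>>> {"op": "step_arm", "data": {
  "steps": [
    [[-0.4,0.81,-0.06],[0,0,0.061],1],
    [[-0.4,0.81,-0.06],[0,0,0.061],1],
    [[-0.4,0.81,-0.06],[0,0,0.061],1],
    [[-0.4,0.81,-0.06],[0,0,0.061],1],
    [[-0.4,0.81,-0.06],[0,0,0.061],1],
    [[-0.4,0.81,-0.06],[0,0,0.061],1],
    [[-0.4,0.81,-0.06],[0,0,0.061],1]
  ]
}}

```text
clock: 10.5
position: [0.3989, -0.1919, 0.2614]
orientation: [3.132, 0.244, -0.003]
force: [1.3, 0.9, 0.3]
grip_width: 0.999
finger_force: 0.0
```

>>> {"op": "step_arm", "data": {
  "steps": [
    [[-0.02,0.58,0.06],[0,0.111,0],1],
    [[-0.02,0.58,0.06],[0,0.111,0],1],
    [[-0.02,0.58,0.06],[0,0.111,0],1],
    [[-0.02,0.58,0.06],[0,0.111,0],1],
    [[-0.02,0.58,0.06],[0,0.111,0],1],
    [[-0.02,0.58,0.06],[0,0.111,0],1]
  ]
}}

```text
clock: 11.1
position: [0.4208, -0.3613, 0.2431]
orientation: [-3.056, -0.243, -0.535]
force: [0.2, 0.3, -0.8]
grip_width: 0.994
finger_force: 0.0
```

Run:
```python
from h import *
from plant import ctrl
s=ctrl.sense();p,M=here(s);print(s['qpos'].round(2),p,M.round(2))
i=ctrl.get_image("wrist");t=ctrl.get_image("top");pickle.dump((i,s,t),open("w6.pkl","wb"))
cv2.imwrite("pics/w6.png",i["frame"])
print(proj(i,[(.565,-.3635,.043),(.605,-.357,.036),(.604,-.364,.085)],s))
```

```text
[-1.03  0.2  -0.29  0.96  0.32  1.97] [ 0.42084313 -0.36128261  0.24308009] [[ 0.93  0.16  0.34]
 [ 0.15 -0.99  0.06]
 [ 0.34 -0.   -0.94]]
[[299.04599639 119.06392035]
 [298.52020954  85.37178664]
 [308.44720837  67.19239409]]
```

View pics/w6.png

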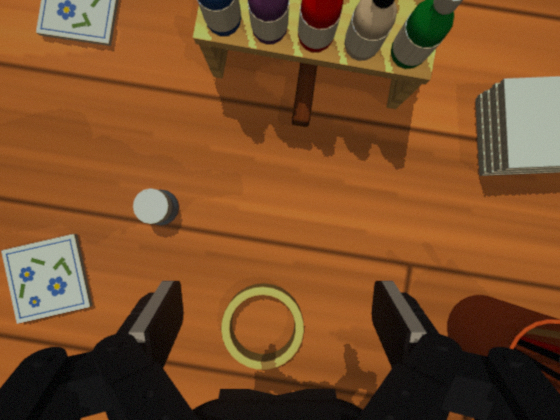

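The handle shows from (308,67) at the riser's edge to its end at (302,124), and the bench in front of it is bare. Working out its axis from a mask.

Run:
```python
from h import *
i,s,t=pickle.load(open("w6.pkl","rb"));F=i["frame"]
v=F[:,:,2].astype(int)
for r in range(64,134,6): print(r,v[r,284:328:2])
```

```text
64 [102 105 105 104 103 102 102 102  46  37  46  42  49  55  63  66  69  76
  75  75  76  76]
70 [104 103 106 105 105 106 104  86  37  44  40  44  44  48  44  39  60 104
 104 102 106 105]
76 [108 103 102 105  98 102 101  63  47  48  51  54  54  50  47  47  89 103
 106 104 107 105]
82 [120 103 107 108 105 107  92  44  50  50  53  55  53  51  51  62 104 103
 103 106 108 103]
88 [115 109 110 112 112 109  69  45  49  46  51  58  48  54  48  90 121 122
 125 122 122 117]
94 [109 109 109 104 107 102  44  49  50  49  59  54  52  50  47 119 123 120
 124 124 123 125]
100 [ 98 100 100 107 110  81  41  48  51  51  57  54  55  49  73 118 122 119
 122 123 120 121]
106 [ 76  80  83  88  90  45  51  82  85  93  89  72  54  48 108 124 125 125
 123 124 125 122]
112 [ 84  81  76  77  56  46  67  87  91  96  90  86  81  51  68  71  76  82
  92  96 101 105]
118 [ 87  89  87  88  55  74  80  84  91  89  88  88  70  74  97 100  99  96
  94  92  83  79]
124 [91 94 86 91 59 47 38 35 38 29 30 30 47 95 97 99 97 99 99 95 99 93]
130 [98 96 99 97 95 92 94 95 95 96 97 95 94 92 90 92 94 92 92 93 94 95]
```

Run:
```python
from h import *
from plant import ctrl
i,s,t=pickle.load(open("w6.pkl","rb"))
E=cast(i,(300.5,122),.0453,s)[0];B=cast(i,(307.4,69),.0385,s)[0];print(E,B,np.degrees(np.arctan2(*(B-E)[1::-1])))
print("width",np.linalg.norm(cast(i,(295.5,94),.042,s)-cast(i,(313,94),.042,s)))
s=ctrl.sense()
yaw=np.degrees(np.arctan2(*(B-E)[1::-1]))
u=np.array([np.cos(np.radians(yaw)),np.sin(np.radians(yaw)),0])
end=E+[0,0,-.0074]-u*.0013
G=end+u*.0217;G[2]=.0345
print("end",end,"G",G,"blade mid",end+u*.1488)
for tl in(45,):
    P,M=pose(G,yaw,tl);T=(G+.022*M[:,2],M);pre=(T[0]-.11*M[:,2],M)
    print("TCP",T[0],pre[0]);moves(here(s),pre,T)
```

```text
[ 0.5613148  -0.36555956  0.0453    ] [ 0.62386799 -0.36397111  0.0385    ] 1.4546293497422347
width 0.019486965329604436
end [ 0.56001522 -0.36559256  0.0379    ] G [ 0.58170823 -0.3650417   0.0345    ] blade mid [ 0.70876727 -0.36181522  0.0379    ]
TCP [ 0.59725956 -0.3646468   0.01894365] [ 0.51950288 -0.36662131  0.0967254 ]
shift [0.135, 0.073, 0.57] turn [-0.024, 0.139, 0.036] rows>= 3.5
shift [0.0, -0.0, 0.367] turn [0.0, 0.0, 0.0] rows>= 2.2
```

>>> {"op": "step_arm", "data": {
  "steps": [
    [[0.135,0.07,0.3],[-0.024,0.139,0.036],1],
    [[0.135,0.07,0.57],[-0.024,0.139,0.036],1],
    [[0.135,0.07,0.57],[-0.024,0.139,0.036],1],
    [[0.135,0.07,0.57],[-0.024,0.139,0.036],1],
    [[0.135,0.07,0.57],[-0.024,0.139,0.036],1],
    [[0.135,0.07,0.57],[-0.024,0.139,0.036],1]
  ]
}}

```text
clock: 11.8
position: [0.5184, -0.3643, 0.0943]
orientation: [-2.893, -0.036, -1.193]
force: [0.1, -0.6, 0.2]
grip_width: 0.996
finger_force: 0.0
```

Run:
```python
from h import *
from plant import ctrl
s=ctrl.sense();print(s['qpos'].round(2),s['dq'].round(2),s['position']);p,M=here(s);print(M.round(3))
G=np.array([.5815,-.365,.0345]);P,Q=pose(G,1.5,45)
moves(here(s),(G+.022*Q[:,2],Q))
```

```text
[-1.07  0.41 -0.75 -0.01  0.68  2.2 ] [-0.01 -0.06  0.07  0.1  -0.01 -0.04] [ 0.51840241 -0.36428943  0.09427944]
[[ 0.709  0.026  0.705]
 [ 0.017 -1.     0.02 ]
 [ 0.705 -0.002 -0.709]]
shift [0.009, 0.008, 0.363] turn [-0.001, 0.001, -0.001] rows>= 2.2
```

Exactly there. Advance and grip.

>>> {"op": "step_arm", "data": {
  "steps": [
    [[0,0.004,0.13],[0,0,0],1],
    [[0,0.004,0.25],[0,0,0],1],
    [[0,0.004,0.33],[0,0,0],1],
    [[0,0.004,0.363],[0,0,0],1],
    [[0,0.004,0.363],[0,0,0],1]
  ]
}}

```text
clock: 12.3
position: [0.5966, -0.3672, 0.0205]
orientation: [-2.896, -0.039, -1.199]
force: [0.2, 0.6, 0.1]
grip_width: 1.002
finger_force: 0.0
```

>>> {"op": "step_arm", "data": {
  "steps": [
    [[0,0,0],[0,0,0],0.2],
    [[0,0,0],[0,0,0],-0.2],
    [[0,0,0],[0,0,0],-0.5],
    [[0,0,0],[0,0,0],-0.9],
    [[0,0,0],[0,0,0],-0.9],
    [[0,0,0],[0,0,0],-0.9],
    [[0,0,0],[0,0,0],-0.9]
  ],
  "force": 110
}}

```text
clock: 13.0
position: [0.5957, -0.3682, 0.0202]
orientation: [-2.897, -0.036, -1.2]
force: [-2.9, 0.7, 2.7]
grip_width: 0.216
finger_force: 107.2
```

Run:
```python
from h import *
from plant import ctrl
s=ctrl.sense();p,M=here(s);print(s['qpos'].round(2),p,s['force'],s['wrist_torque']);print(M.round(3))
i=ctrl.get_image("wrist");t=ctrl.get_image("top");c=ctrl.get_image("scene");pickle.dump((i,s,t,c),open("w7.pkl","wb"))
```

```text
[-0.94  0.62 -0.68 -0.25  0.62  2.35] [ 0.59568893 -0.36815095  0.02016624] [-2.9105376   0.67979658  2.73467896] [-0.02095705  0.50129099 -0.01113401]
[[ 0.707  0.024  0.707]
 [ 0.019 -1.     0.014]
 [ 0.707  0.003 -0.707]]
```

>>> {"op": "step_arm", "data": {
  "steps": [
    [[0.012,0,-0.012],[0,0,0],-0.9],
    [[-0.057,0,-0.085],[0,0,0],-0.9],
    [[-0.141,0,-0.189],[0,0,0],-0.9],
    [[-0.224,0,-0.295],[0,0,0],-0.9],
    [[-0.295,0,-0.412],[0,0,0],-0.9],
    [[-0.33,0,-0.518],[0,0,0],-0.9],
    [[-0.33,0,-0.518],[0,0,0],-0.9],
    [[-0.33,0,-0.518],[0,0,0],-0.9]
  ]
}}

```text
clock: 13.95
position: [0.4156, -0.3731, 0.0603]
orientation: [-2.898, -0.034, -1.2]
force: [0.7, -0.6, -1.6]
grip_width: 0.215
finger_force: 107.9
```

Run:
```python
from h import *
from plant import ctrl
s=ctrl.sense();p,M=here(s);print(s['qpos'].round(2),p,s['force'],s['wrist_torque']);print(M.round(3))
i=ctrl.get_image("wrist");t=ctrl.get_image("top");c=ctrl.get_image("scene");pickle.dump((i,s,t,c),open("w8.pkl","wb"))
a=i["frame"];b=c["frame"][60:280,20:320]
cv2.imwrite("pics/w8.png",np.hstack([cv2.resize(a,(480,360)),cv2.resize(b,(320,235),interpolation=cv2.INTER_CUBIC)[:235] if 0 else cv2.copyMakeBorder(cv2.resize(b,(320,235)),0,125,0,0,cv2.BORDER_CONSTANT)]))
# expected blade corners if blade is level: G is 21 mm from the handle end
u=np.array([np.cos(np.radians(1.5)),np.sin(np.radians(1.5)),0]);v=np.array([-u[1],u[0],0])
G=p-.022*M[:,2];C=G+u*.127;C[2]-=.0345
print("blade mid expected",C,proj(i,[C+a*u*.04+b*v*.022+[0,0,.002] for a,b in((1,1),(1,-1),(-1,-1),(-1,1))],s).round())
```

```text
[-1.29  0.43 -0.84  0.04  0.75  1.92] [ 0.41563723 -0.37307459  0.0603407 ] [ 0.67207209 -0.5869292  -1.62328216] [-0.0444118   0.98833912 -0.05326984]
[[ 0.707  0.022  0.707]
 [ 0.018 -1.     0.013]
 [ 0.707  0.004 -0.707]]
blade mid expected [ 0.52704673 -0.37003034  0.04140389] [[245.  86.]
 [304.  86.]
 [309. 176.]
 [240. 177.]]
```

View pics/w8.png

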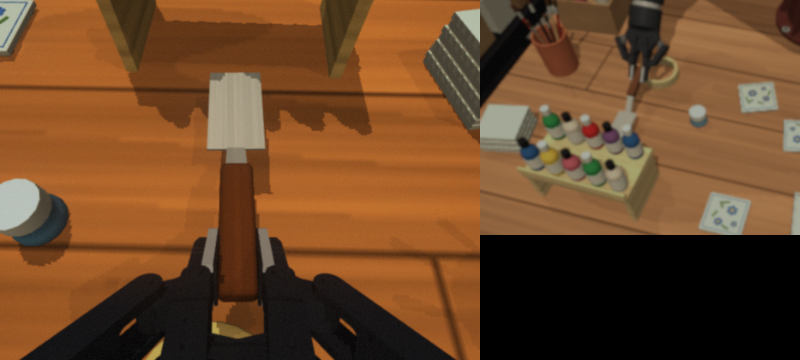

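The wrist view shows the turner straight in the grip. Its blade corners, at full resolution, are (244,85), (304,85), (309,174) and (241,174), within 2 px of my model of a level blade. I'll raise it, carry it in front of the tile and measure there.

Run:
```python
from h import *
i,s,t,c=pickle.load(open("w8.pkl","rb"))
F=cv2.cvtColor(i["frame"],cv2.COLOR_BGR2HSV);m=cv2.inRange(F,(0,0,90),(179,90,255))
b=blob(m,(225,60,325,180));q=cv2.minAreaRect(b.astype(np.float32));print(cv2.boxPoints(q).round(1).tolist())
for r in (92,110,130,150,168):
    x=np.where(m[r,225:325])[0]+225;print(r,x.min(),x.max(),cast(i,[(x.min()-.5,r),(x.max()+.5,r)],.0434,s).round(4).tolist())
x=np.where(m[60:190,275])[0]+60;print(x.min(),x.max(),cast(i,[(275,x.min()-.5),(275,x.max()+.5)],.0434,s))
p,M=here(s);
A=(np.array([p[0],p[1],.16]),M);B=(np.array([.45,-.0755,.16]),pose((0,0,0),1,45)[1])
moves((p,M),A,B)
```

```text
[[242.0, 85.0], [308.0, 85.0], [308.0, 179.0], [242.0, 179.0]]
92 245 303 [[0.5601, -0.3471, 0.0434], [0.5612, -0.3906, 0.0434]]
110 244 304 [[0.5426, -0.3475, 0.0434], [0.5437, -0.3911, 0.0434]]
130 243 306 [[0.5244, -0.348, 0.0434], [0.5255, -0.3922, 0.0434]]
150 243 307 [[0.5074, -0.3492, 0.0434], [0.5085, -0.3926, 0.0434]]
168 242 308 [[0.493, -0.3495, 0.0434], [0.4941, -0.3929, 0.0434]]
85 189 [[ 0.56825529 -0.36939474  0.0434    ]
 [ 0.47738899 -0.37158298  0.0434    ]]
shift [0.235, 0.001, -0.235] turn [0.0, 0.0, 0.0] rows>= 2.0
shift [0.099, -0.989, 0.094] turn [-0.0, 0.0, 0.002] rows>= 6.0
```

>>> {"op": "step_arm", "data": {
  "steps": [
    [[0.235,0,-0.235],[0,0,0],-0.9],
    [[0.235,0,-0.235],[0,0,0],-0.9],
    [[0.235,0,-0.235],[0,0,0],-0.9]
  ]
}}

```text
clock: 14.4
position: [0.418, -0.3738, 0.1649]
orientation: [-2.9, -0.044, -1.206]
force: [-0.5, 0.0, -1.8]
grip_width: 0.216
finger_force: 108.0
```

>>> {"op": "step_arm", "data": {
  "steps": [
    [[0.02,-0.2,0.02],[0,0,0.002],-0.9],
    [[0.04,-0.4,0.04],[0,0,0.002],-0.9],
    [[0.06,-0.6,0.06],[0,0,0.002],-0.9],
    [[0.08,-0.75,0.08],[0,0,0.002],-0.9],
    [[0.09,-0.9,0.09],[0,0,0.002],-0.9],
    [[0.098,-0.989,0.094],[0,0,0.002],-0.9],
    [[0.098,-0.989,0.094],[0,0,0.002],-0.9]
  ]
}}

```text
clock: 15.1
position: [0.4481, -0.0662, 0.158]
orientation: [-2.889, -0.04, -1.193]
force: [-0.1, 0.7, -1.7]
grip_width: 0.217
finger_force: 108.4
```

Run:
```python
from h import *
from plant import ctrl
s=ctrl.sense();p,M=here(s);print(s['clock'],s['qpos'].round(2),p,s['force']);print(M.round(3))
i=ctrl.get_image("wrist");t=ctrl.get_image("top");pickle.dump((i,s,t),open("w9.pkl","wb"))
for im,z,lab,ss,th in((i,.0105,"wrist",s,100),(t,.0105,"top",None,100)):
    F=cv2.cvtColor(im["frame"],cv2.COLOR_BGR2HSV);m=cv2.inRange(F,(0,0,th),(179,100,255))
    m=cv2.morphologyEx(m,cv2.MORPH_CLOSE,np.ones((5,5)))
    q=proj(im,[(.674+a*.062,-.0755+b*.062,z) for a,b in((1,1),(1,-1),(-1,-1),(-1,1))],ss)
    print(lab,q.round().tolist())
    x0,y0=np.clip(q.min(0),0,None).astype(int);x1,y1=q.max(0).astype(int)
    b=blob(m,(x0,y0,x1,y1));print(b.min(0),b.max(0),rect(cast(im,b,z,ss)))
# rim of the tray in top, refined
F=cv2.cvtColor(t["frame"],cv2.COLOR_BGR2HSV);m=cv2.inRange(F,(0,0,100),(179,100,255))
print("tray",rect(cast(t,blob(m,(196,130,268,214)),.012)))
# bridge check on the mat
```

```text
15.1 [-0.66 -0.17 -1.26 -0.17  0.47  2.62] [ 0.44808948 -0.06624862  0.15796517] [-0.12402116  0.70599454 -1.71343106]
[[ 0.708  0.029  0.705]
 [ 0.017 -1.     0.024]
 [ 0.706 -0.005 -0.709]]
wrist [[242.0, 88.0], [339.0, 89.0], [345.0, 171.0], [234.0, 169.0]]
[242  87] [329 170] [ 0.6752 -0.0698  0.1268  0.102   1.455 ]
top [[285.0, 145.0], [328.0, 144.0], [330.0, 188.0], [285.0, 188.0]]
[291 150] [323 187] [ 0.6677 -0.0755  0.1063  0.0901 -0.9677]
tray [0.6646 0.1376 0.1831 0.1405 7.8513]
```

Run:
```python
from h import *
i,s,t=pickle.load(open("w9.pkl","rb"))
for im,ss,rows,x0,x1,cols,y0,y1 in((i,s,(100,112,124,136,148,156),215,365,(250,262,310,320),70,190),(t,None,(154,160,166,172,178),280,335,(294,300,314,320),140,195)):
    F=cv2.cvtColor(im["frame"],cv2.COLOR_BGR2HSV);m=cv2.inRange(F,(0,0,95),(179,110,255))
    for r in rows:
        x=np.where(m[r,x0:x1])[0]+x0;P=cast(im,[(x.min()-.5,r),(x.max()+.5,r)],.0105,ss);print("row",r,x.min(),x.max(),P.round(4)[:,:2].tolist())
    for c in cols:
        y=np.where(m[y0:y1,c])[0]+y0;P=cast(im,[(c,y.min()-.5),(c,y.max()+.5)],.0105,ss);print("col",c,y.min(),y.max(),P.round(4)[:,:2].tolist())
```

```text
row 100 245 325 [[0.7149, -0.0182], [0.7173, -0.1194]]
row 112 244 326 [[0.6952, -0.0183], [0.6977, -0.12]]
row 124 244 327 [[0.6763, -0.0197], [0.6788, -0.1205]]
row 136 243 327 [[0.6582, -0.0199], [0.6607, -0.1198]]
row 148 243 328 [[0.6408, -0.0212], [0.6433, -0.1203]]
row 156 242 329 [[0.6295, -0.0209], [0.632, -0.121]]
col 250 85 173 [[0.7418, -0.0233], [0.6062, -0.0321]]
col 262 85 173 [[0.7421, -0.0388], [0.6065, -0.0453]]
col 310 99 160 [[0.7194, -0.1001], [0.6253, -0.0987]]
col 320 99 157 [[0.7197, -0.1126], [0.6297, -0.1101]]
row 154 291 322 [[0.7101, -0.0298], [0.7085, -0.1201]]
row 160 291 323 [[0.6927, -0.0295], [0.6911, -0.1223]]
row 166 291 323 [[0.6754, -0.0292], [0.6738, -0.1218]]
row 172 292 323 [[0.6581, -0.0316], [0.6565, -0.1213]]
row 178 292 323 [[0.6409, -0.0313], [0.6394, -0.1207]]
col 294 151 182 [[0.7201, -0.0399], [0.628, -0.038]]
col 300 151 194 [[0.7198, -0.0569], [0.5937, -0.054]]
col 314 150 194 [[0.722, -0.0965], [0.5931, -0.0929]]
col 320 150 181 [[0.7217, -0.1134], [0.6296, -0.1107]]
```

Tile middle (0.6745, -0.0755), yaw about 1.0°; both views agree within 2 mm and 90 mm wide. Lowering in front of it.

Run:
```python
from h import *
from plant import ctrl
s=ctrl.sense();p,M=here(s);print(p,s['dq'].round(2))
Q=pose((0,0,0),.5,45)[1]
# keep exactly the pitch and roll the tool had at the grasp
i,s7,t,c=pickle.load(open("w7.pkl","rb"));M7=here(s7)[1]
y7=np.degrees(np.arctan2(M7[1,0],M7[0,0]));Q=R.from_euler('z',.5-y7,degrees=True).as_matrix()@M7
pickle.dump(Q,open("Q.pkl","wb"))
moves((p,M),(np.array([.45,-.0784,.06]),Q),(np.array([.45,-.0784,.023]),Q))
```

```text
[ 0.44945061 -0.07127214  0.15907774] [-0.08  0.02  0.05  0.01  0.01 -0.03]
shift [-0.232, 0.024, 0.235] turn [-0.006, 0.0, 0.003] rows>= 2.0
shift [-0.087, -0.0, 0.087] turn [0.0, 0.0, 0.0] rows>= 0.7
```

>>> {"op": "step_arm", "data": {
  "steps": [
    [[-0.12,0.01,0.12],[0,0,0.003],-0.9],
    [[-0.235,0.01,0.235],[0,0,0.003],-0.9],
    [[-0.235,0.01,0.235],[0,0,0.003],-0.9],
    [[-0.235,0.01,0.235],[0,0,0.003],-0.9],
    [[-0.235,0.01,0.235],[0,0,0.003],-0.9],
    [[-0.235,0.01,0.235],[0,0,0.003],-0.9]
  ]
}}

```text
clock: 15.8
position: [0.4719, -0.0935, 0.0773]
orientation: [-2.895, -0.025, -1.141]
force: [-0.1, -0.2, -0.3]
grip_width: 0.214
finger_force: 108.2
```

Run:
```python
from h import *
from plant import ctrl
s=ctrl.sense();p,M=here(s);print(p,s['dq'].round(2),s['qpos'].round(2),s['force'],s['wrist_torque']);print(M.round(4))
Q=pickle.load(open("Q.pkl","rb"));print(Q.round(4))
moves((p,M),(np.array([.45,-.0784,.023]),Q),(np.array([.45,-.0784,.0205]),Q))
```

```text
[ 0.4719432  -0.09352725  0.07729389] [ 0.01 -0.02 -0.   -0.01 -0.    0.  ] [-0.67  0.21 -1.3  -0.55  0.47  2.6 ] [-0.09139591 -0.17559486 -0.34931127] [-0.02615126  0.95430055 -0.00210342]
[[ 0.7309  0.0257  0.682 ]
 [ 0.0037 -0.9994  0.0338]
 [ 0.6824 -0.0222 -0.7306]]
[[ 0.7072  0.0055  0.707 ]
 [ 0.0062 -1.      0.0017]
 [ 0.707   0.0032 -0.7072]]
shift [-0.177, -0.048, 0.084] turn [-0.01, 0.011, -0.001] rows>= 1.2
shift [-0.006, -0.0, 0.006] turn [0.0, 0.0, 0.0] rows>= 0.0
```

Joint 3 hits its limit: with a 45° tilt the arm folds too far here. I'll lay the turner down on the bare bench before the riser and regrip it at a smaller tilt, nearer its middle.

Run:
```python
from h import *
from plant import ctrl
s=ctrl.sense();p,M=here(s)
M7=here(pickle.load(open("w7.pkl","rb"))[1])[1];y=np.array
moves((p,M),(y([.48,-.09,.15]),M7),(y([.44,-.365,.13]),M7),(y([.44,-.365,.024]),M7))
```

```text
shift [0.185, -0.016, -0.158] turn [-0.006, 0.011, -0.005] rows>= 1.5
shift [-0.159, 0.913, -0.06] turn [0.0, 0.0, 0.0] rows>= 5.6
shift [-0.25, -0.001, 0.25] turn [0.0, 0.0, 0.0] rows>= 2.1
```

>>> {"op": "step_arm", "data": {
  "steps": [
    [[0.185,-0.016,-0.158],[-0.006,0.011,-0.005],-0.9],
    [[0.185,-0.016,-0.158],[-0.006,0.011,-0.005],-0.9],
    [[0.185,-0.016,-0.158],[-0.006,0.011,-0.005],-0.9]
  ]
}}

```text
clock: 16.1
position: [0.482, -0.0905, 0.1546]
orientation: [-2.895, -0.041, -1.212]
force: [0.3, -0.4, -0.2]
grip_width: 0.216
finger_force: 108.2
```

>>> {"op": "step_arm", "data": {
  "steps": [
    [[-0.16,0.913,-0.06],[0,0,0],-0.9],
    [[-0.16,0.913,-0.06],[0,0,0],-0.9],
    [[-0.16,0.913,-0.06],[0,0,0],-0.9],
    [[-0.16,0.913,-0.06],[0,0,0],-0.9],
    [[-0.16,0.913,-0.06],[0,0,0],-0.9],
    [[-0.16,0.913,-0.06],[0,0,0],-0.9],
    [[-0.16,0.913,-0.06],[0,0,0],-0.9],
    [[-0.16,0.913,-0.06],[0,0,0],-0.9]
  ]
}}

```text
clock: 16.9
position: [0.4397, -0.3647, 0.1283]
orientation: [-2.896, -0.035, -1.199]
force: [-0.5, -0.1, -1.1]
grip_width: 0.215
finger_force: 108.2
```

Run:
```python
from h import *
from plant import ctrl
s=ctrl.sense();p,M=here(s);print(p,s['qpos'].round(2),s['force'])
M7=here(pickle.load(open("w7.pkl","rb"))[1])[1];y=np.array
moves((p,M),(y([.44,-.365,.024]),M7),(y([.44,-.365,.0202]),M7))
```

```text
[ 0.43972173 -0.36465004  0.12834586] [-1.23  0.29 -0.79  0.19  0.74  2.  ] [-0.46731392 -0.1452108  -1.14351204]
shift [-0.245, 0.001, 0.247] turn [-0.0, 0.0, -0.0] rows>= 2.1
shift [-0.009, -0.0, 0.009] turn [0.0, 0.0, 0.0] rows>= 0.1
```

>>> {"op": "step_arm", "data": {
  "steps": [
    [[-0.12,0,0.12],[0,0,0],-0.9],
    [[-0.2,0,0.2],[0,0,0],-0.9],
    [[-0.235,0,0.237],[0,0,0],-0.9],
    [[-0.247,0,0.249],[0,0,0],-0.9],
    [[-0.255,0,0.257],[0,0,0],-0.9],
    [[-0.255,0,0.257],[0,0,0],-0.9],
    [[-0.255,0,0.257],[0,0,0],-0.9]
  ]
}}

```text
clock: 17.6
position: [0.4409, -0.365, 0.0209]
orientation: [-2.896, -0.039, -1.2]
force: [-0.2, -0.4, -0.5]
grip_width: 0.215
finger_force: 108.3
```

>>> {"op": "step_arm", "data": {
  "steps": [
    [[0,0,0],[0,0,0],-0.3],
    [[0,0,0],[0,0,0],0.3],
    [[0,0,0],[0,0,0],1],
    [[0,0,0],[0,0,0],1],
    [[0,0,-0.15],[0,0,0],1],
    [[0,0,-0.25],[0,0,0],1],
    [[0,0,-0.25],[0,0,0],1],
    [[0,0,-0.25],[0,0,0],1]
  ]
}}

```text
clock: 18.4
position: [0.3875, -0.3668, 0.0733]
orientation: [-2.897, -0.036, -1.2]
force: [-0.2, -0.6, -0.2]
grip_width: 1.0
finger_force: 0.0
```

Run:
```python
from h import *
from plant import ctrl
s=ctrl.sense();p,M=here(s);print(p,s['qpos'].round(2),s['force'])
i=ctrl.get_image("wrist");pickle.dump((i,s),open("w10.pkl","wb"))
# blade on the bench: top face z=.002
C=np.array([.44+.1127,-.3622,.002]);q=proj(i,C,s)[0];print(q)
F=cv2.cvtColor(i["frame"],cv2.COLOR_BGR2HSV);m=cv2.inRange(F,(0,0,90),(179,90,255))
x0,y0=(q-60).astype(int);x1,y1=(q+[60,45]).astype(int)
b=blob(m,(max(x0,0),max(y0,0),x1,y1));print(b.min(0),b.max(0))
for r in np.linspace(b[:,1].min()+5,b[:,1].max()-22,5).astype(int):
    x=np.where(m[r,x0:x1])[0]+x0;print(r,x.min(),x.max(),cast(i,[(x.min()-.5,r),(x.max()+.5,r)],.002,s)[:,:2].round(4).tolist())
y=b[:,1].min();print("tip",cast(i,(q[0],y-.5),.002,s)[0])
```

```text
[ 0.38751604 -0.36680855  0.07330632] [-1.36  0.39 -0.86  0.14  0.77  1.83] [-0.17663219 -0.62659045 -0.23260686]
[274.74965166 121.86849351]
[251  88] [300 163]
93 253 297 [[0.5879, -0.34], [0.589, -0.3831]]
105 253 298 [[0.5726, -0.3408], [0.5737, -0.3839]]
117 252 298 [[0.5579, -0.3407], [0.559, -0.3839]]
129 252 299 [[0.5439, -0.3415], [0.545, -0.3847]]
141 251 300 [[0.5304, -0.3414], [0.5315, -0.3855]]
tip [ 0.59566053 -0.36108555  0.002     ]
```

Blade middle (0.5547, -0.3626), yaw 1.9°, width 43 mm, as expected. Regripping at a 12° tilt, 116 mm behind the blade's middle.

Run:
```python
from h import *
from plant import ctrl
s=ctrl.sense();p,M=here(s)
T=pose((.4434,-.3662,.0106),1.9,12);pre=(T[0]-.1*T[1][:,2],T[1])
up=(np.array([.38,-.3668,.13]),M)
print(pre[0]);moves((p,M),up,pre,T)
```

```text
[ 0.42262026 -0.36688933  0.10841476]
shift [0.117, 0.002, -0.153] turn [0.0, 0.0, 0.0] rows>= 1.2
shift [0.05, 0.004, 0.151] turn [0.002, -0.183, -0.002] rows>= 3.8
shift [-0.0, 0.0, 0.333] turn [0.0, 0.0, 0.0] rows>= 2.0
```

>>> {"op": "step_arm", "data": {
  "steps": [
    [[0.117,0,-0.153],[0,0,0],1],
    [[0.117,0,-0.153],[0,0,0],1],
    [[0.117,0,-0.153],[0,0,0],1]
  ]
}}

```text
clock: 18.75
position: [0.3806, -0.3667, 0.1308]
orientation: [-2.897, -0.039, -1.2]
force: [0.2, 0.1, 0.2]
grip_width: 1.004
finger_force: 0.0
```

>>> {"op": "step_arm", "data": {
  "steps": [
    [[0.05,0.004,0.02],[0.002,-0.05,-0.002],1],
    [[0.05,0.004,0.08],[0.002,-0.1,-0.002],1],
    [[0.05,0.004,0.15],[0.002,-0.15,-0.002],1],
    [[0.05,0.004,0.15],[0.002,-0.183,-0.002],1],
    [[0.05,0.004,0.15],[0.002,-0.183,-0.002],1],
    [[0.05,0.004,0.15],[0.002,-0.183,-0.002],1],
    [[0.05,0.004,0.15],[0.002,-0.183,-0.002],1]
  ]
}}

```text
clock: 19.45
position: [0.4214, -0.3653, 0.1075]
orientation: [-3.117, -0.05, -0.33]
force: [-0.2, -0.8, 0.3]
grip_width: 0.995
finger_force: 0.0
```

Run:
```python
from h import *
from plant import ctrl
s=ctrl.sense();p,M=here(s);print(p,s['qpos'].round(2),s['dq'].round(2));print(M.round(3))
moves((p,M),pose((.4434,-.3662,.0106),1.9,12))
```

```text
[ 0.42137657 -0.36527781  0.10751021] [-0.95  0.35 -0.43  0.67  0.18  2.17] [-0.01 -0.01  0.    0.01 -0.01  0.  ]
[[ 0.977  0.033  0.209]
 [ 0.031 -0.999  0.01 ]
 [ 0.209 -0.003 -0.978]]
shift [0.004, 0.006, 0.331] turn [-0.001, -0.0, -0.0] rows>= 2.0
```

>>> {"op": "step_arm", "data": {
  "steps": [
    [[0.004,0.006,0.13],[0,0,0],1],
    [[0.004,0.006,0.24],[0,0,0],1],
    [[0.004,0.006,0.31],[0,0,0],1],
    [[0.004,0.006,0.331],[0,0,0],1],
    [[0.004,0.006,0.331],[0,0,0],1],
    [[0.004,0.006,0.331],[0,0,0],1]
  ]
}}

```text
clock: 20.05
position: [0.4441, -0.3679, 0.0131]
orientation: [-3.12, -0.05, -0.331]
force: [-1.1, -0.6, -0.3]
grip_width: 1.004
finger_force: 0.0
```

>>> {"op": "step_arm", "data": {
  "steps": [
    [[0,0,0],[0,0,0],0.2],
    [[0,0,0],[0,0,0],-0.2],
    [[0,0,0],[0,0,0],-0.5],
    [[0,0,0],[0,0,0],-0.9],
    [[0,0,0],[0,0,0],-0.9],
    [[0,0,0],[0,0,0],-0.9],
    [[0,0,0],[0,0,0],-0.9],
    [[0,0,0],[0,0,0],-0.9]
  ],
  "force": 110
}}

```text
clock: 20.85
position: [0.4445, -0.3672, 0.0122]
orientation: [-3.12, -0.052, -0.329]
force: [-0.8, 0.3, 1.8]
grip_width: 0.209
finger_force: 108.1
```

Run:
```python
from h import *
from plant import ctrl
s=ctrl.sense();p,M=here(s);print(p,s['qpos'].round(2),s['dq'].round(2),s['force'],s['wrist_torque']);print(M.round(4))
i=ctrl.get_image("wrist")
pickle.dump((i,s),open("g2.pkl","wb"))
F=cv2.cvtColor(i["frame"],cv2.COLOR_BGR2HSV);m=cv2.inRange(F,(0,0,90),(179,90,255))
u=np.array([np.cos(.033),np.sin(.033),0]);v=np.array([-u[1],u[0],0]);C=np.array([.5547,-.3626,.002])
print(proj(i,[C+a*.04*u+b*.022*v for a,b in((1,1),(1,-1),(-1,-1),(-1,1))],s).round(1).tolist())
q=proj(i,C,s)[0].astype(int);print(q)
for r in range(max(q[1]-45,5),q[1]+60,12):
    x=np.where(m[r,q[0]-60:q[0]+60])[0]+q[0]-60
    if len(x): print(r,x.min(),x.max(),cast(i,[(x.min()-.5,r),(x.max()+.5,r)],.002,s)[:,:2].round(4).tolist())
```

```text
[ 0.44452455 -0.36723792  0.01222972] [-0.92  0.51 -0.49  0.45  0.17  2.2 ] [-0.  0. -0.  0. -0. -0.] [-0.77355066  0.34989293  1.84727769] [ 0.06632801 -0.0280988   0.06338867]
[[ 9.774e-01  3.340e-02  2.087e-01]
 [ 3.250e-02 -9.994e-01  7.500e-03]
 [ 2.089e-01 -6.000e-04 -9.779e-01]]
[[226.9, -32.5], [318.8, -32.6], [316.5, 137.9], [229.7, 138.0]]
[272  55]
10 229 319 [[0.5749, -0.3404], [0.5763, -0.3845]]
22 230 319 [[0.5694, -0.3409], [0.5708, -0.3848]]
34 230 319 [[0.5639, -0.341], [0.5653, -0.3851]]
46 230 319 [[0.5583, -0.3411], [0.5597, -0.3853]]
58 231 319 [[0.5527, -0.3417], [0.5541, -0.3856]]
70 230 319 [[0.547, -0.3413], [0.5484, -0.3859]]
82 231 318 [[0.5413, -0.3419], [0.5427, -0.3856]]
94 231 319 [[0.5355, -0.342], [0.537, -0.3864]]
106 232 319 [[0.5297, -0.3426], [0.5312, -0.3867]]
```

Held, with the blade flat at TCP z 0.0122. Carrying it to the front of the tile.

Run:
```python
from h import *
i,s=pickle.load(open("g2.pkl","rb"));p,M=here(s)
Q=R.from_euler('z',.6-1.91,degrees=True).as_matrix()@M;pickle.dump(Q,open("Q.pkl","wb"))
a=np.array
moves((p,M),(a([.43,-.365,.12]),M),(a([.455,-.0786,.12]),Q),(a([.455,-.0786,.03]),Q))
```

```text
shift [0.028, -0.009, -0.361] turn [0.0, 0.0, 0.0] rows>= 2.2
shift [0.113, -0.951, 0.025] turn [-0.002, 0.0, 0.007] rows>= 5.7
shift [-0.063, 0.0, 0.293] turn [0.0, 0.0, 0.0] rows>= 1.8
```

>>> {"op": "step_arm", "data": {
  "steps": [
    [[0.01,0,-0.1],[0,0,0],-0.9],
    [[0.02,0,-0.25],[0,0,0],-0.9],
    [[0.028,-0.009,-0.361],[0,0,0],-0.9],
    [[0.028,-0.009,-0.361],[0,0,0],-0.9],
    [[0.028,-0.009,-0.361],[0,0,0],-0.9]
  ]
}}

```text
clock: 21.4
position: [0.4299, -0.3652, 0.12]
orientation: [-3.12, -0.052, -0.329]
force: [0.3, 0.4, -2.1]
grip_width: 0.208
finger_force: 108.0
```

>>> {"op": "step_arm", "data": {
  "steps": [
    [[0.113,-0.951,0.025],[-0.002,0,0.007],-0.9],
    [[0.113,-0.951,0.025],[-0.002,0,0.007],-0.9],
    [[0.113,-0.951,0.025],[-0.002,0,0.007],-0.9],
    [[0.113,-0.951,0.025],[-0.002,0,0.007],-0.9],
    [[0.113,-0.951,0.025],[-0.002,0,0.007],-0.9],
    [[0.113,-0.951,0.025],[-0.002,0,0.007],-0.9],
    [[0.113,-0.951,0.025],[-0.002,0,0.007],-0.9],
    [[0.113,-0.951,0.025],[-0.002,0,0.007],-0.9]
  ]
}}

```text
clock: 22.2
position: [0.4542, -0.0775, 0.1184]
orientation: [-3.123, -0.02, -0.326]
force: [0.6, -0.9, -0.3]
grip_width: 0.207
finger_force: 108.3
```

>>> {"op": "step_arm", "data": {
  "steps": [
    [[-0.03,0,0.13],[0,0,0],-0.9],
    [[-0.063,0,0.293],[0,0,0],-0.9],
    [[-0.063,0,0.293],[0,0,0],-0.9],
    [[-0.063,0,0.293],[0,0,0],-0.9],
    [[-0.063,0,0.293],[0,0,0],-0.9]
  ]
}}

```text
clock: 22.7
position: [0.4561, -0.0799, 0.0316]
orientation: [3.123, 0.015, 0.332]
force: [0.4, -0.4, 0.6]
grip_width: 0.21
finger_force: 108.1
```

Run:
```python
from h import *
from plant import ctrl
s=ctrl.sense();p,M=here(s);print(p,s['qpos'].round(2),s['dq'].round(2),s['force'],s['wrist_torque'])
Q=pickle.load(open("Q.pkl","rb"));a=np.array
moves((p,M),(a([.455,-.0786,.0125]),Q))
t=ctrl.get_image("top");i=ctrl.get_image("wrist");pickle.dump((i,s,t),open("w11.pkl","wb"))
for im,ss,rows,x0,x1,z in((t,None,(154,160,166,172,178),280,335,.0105),(t,None,(196,200,204,208,212),296,322,.02),(i,s,(10,20,40,60,80,100),215,330,.02)):
    F=cv2.cvtColor(im["frame"],cv2.COLOR_BGR2HSV);m=cv2.inRange(F,(0,0,95),(179,100,255))
    for r in rows:
        x=np.where(m[r,x0:x1])[0]+x0
        if len(x): print("row",r,x.min(),x.max(),cast(im,[(x.min()-.5,r),(x.max()+.5,r)],z,ss)[:,:2].round(4).tolist())
```

```text
[ 0.45613513 -0.07985909  0.0316355 ] [-0.39  0.28 -0.83  0.27  0.08  2.75] [ 0.01 -0.02  0.   -0.01  0.    0.  ] [ 0.40920068 -0.38607113  0.5860724 ] [-0.03530726  0.32568946 -0.04022793]
shift [-0.017, -0.004, 0.062] turn [0.001, -0.001, -0.0] rows>= 0.4
row 154 291 322 [[0.7101, -0.0298], [0.7085, -0.1201]]
row 160 291 323 [[0.6927, -0.0295], [0.6911, -0.1223]]
row 166 291 323 [[0.6754, -0.0292], [0.6738, -0.1218]]
row 172 292 323 [[0.6581, -0.0316], [0.6565, -0.1213]]
row 178 292 323 [[0.6409, -0.0313], [0.6394, -0.1207]]
row 196 302 317 [[0.5879, -0.0576], [0.5871, -0.1016]]
row 200 302 317 [[0.5767, -0.0574], [0.576, -0.1013]]
row 204 302 317 [[0.5656, -0.0571], [0.5649, -0.101]]
row 208 302 318 [[0.5546, -0.0569], [0.5538, -0.1034]]
row 212 302 318 [[0.5435, -0.0566], [0.5427, -0.1031]]
row 10 230 319 [[0.5879, -0.0564], [0.5883, -0.1005]]
row 20 230 319 [[0.5832, -0.0563], [0.5837, -0.1006]]
row 40 230 319 [[0.5739, -0.0563], [0.5743, -0.1008]]
row 60 231 319 [[0.5645, -0.0567], [0.5649, -0.101]]
row 80 231 319 [[0.5549, -0.0566], [0.5553, -0.1013]]
row 100 232 319 [[0.5452, -0.0571], [0.5456, -0.1015]]
```

>>> {"op": "step_arm", "data": {
  "steps": [
    [[-0.01,-0.004,0.04],[0.001,-0.001,0],-0.9],
    [[-0.016,-0.004,0.058],[0.001,-0.001,0],-0.9],
    [[-0.016,-0.004,0.058],[0.001,-0.001,0],-0.9],
    [[-0.016,-0.004,0.058],[0.001,-0.001,0],-0.9]
  ]
}}

```text
clock: 23.2
position: [0.4547, -0.078, 0.0127]
orientation: [-3.122, -0.017, -0.327]
force: [-0.3, -0.7, 1.1]
grip_width: 0.206
finger_force: 108.6
```

Run:
```python
from h import *
from plant import ctrl
s=ctrl.sense();p,M=here(s);print(p,s['dq'].round(2),s['force'],s['wrist_torque'])
Q=pickle.load(open("Q.pkl","rb"));a=np.array;print(M.round(4),Q.round(4))
moves((p,M),(a([.455,-.0780,.0122]),Q),(a([.5635,-.0762,.0125]),Q))
```

```text
[ 0.45465654 -0.07797157  0.01270888] [-0.  0. -0.  0. -0.  0.] [-0.27575747 -0.70421804  1.09993877] [-0.10157311  0.02337659 -0.06144482]
[[ 0.9783  0.0111  0.2071]
 [ 0.0106 -0.9999  0.0038]
 [ 0.2071 -0.0015 -0.9783]] [[ 9.779e-01  1.050e-02  2.088e-01]
 [ 1.020e-02 -9.999e-01  2.700e-03]
 [ 2.089e-01 -6.000e-04 -9.779e-01]]
shift [0.001, 0.0, 0.002] turn [-0.0, 0.001, 0.0] rows>= 0.0
shift [0.354, -0.002, 0.075] turn [0.0, 0.0, 0.0] rows>= 2.2
```

The blade lies on the bench: the moment has dropped as it did at the grasp. Sliding in.

>>> {"op": "step_arm", "data": {
  "steps": [
    [[0.05,0,0.0107],[0,0,0],-0.9],
    [[0.1,-0.001,0.0213],[0,0,0],-0.9],
    [[0.15,-0.001,0.032],[0,0,0],-0.9],
    [[0.15,-0.001,0.032],[0,0,0],-0.9],
    [[0.15,-0.001,0.032],[0,0,0],-0.9]
  ]
}}

```text
clock: 23.7
position: [0.5003, -0.0769, 0.0122]
orientation: [-3.121, -0.018, -0.326]
force: [1.8, -0.3, 2.1]
grip_width: 0.209
finger_force: 108.3
```

Run:
```python
from h import *
from plant import ctrl
s=ctrl.sense();p,M=here(s);print(p,s['dq'].round(2),s['force'],s['wrist_torque'])
Q=pickle.load(open("Q.pkl","rb"));a=np.array
moves((p,M),(a([.5635,-.0762,.0125]),Q))
t=ctrl.get_image("top");F=cv2.cvtColor(t["frame"],cv2.COLOR_BGR2HSV);m=cv2.inRange(F,(0,0,95),(179,100,255))
for c in(294,320):
    y=np.where(m[140:195,c])[0]+140;print(c,y.min(),y.max())
print([ (lambda x:(x.min(),x.max()))(np.where(m[r,280:335])[0]+280) for r in(154,166,178,192,200)])
```

```text
[ 0.500334   -0.07689323  0.01219553] [-0.   -0.01 -0.02 -0.01  0.    0.  ] [ 1.81840273 -0.31702535  2.12618051] [-0.03909675 -0.53670385 -0.08448845]
shift [0.206, 0.0, 0.043] turn [-0.0, 0.001, 0.0] rows>= 1.3
294 151 182
320 150 181
[(np.int64(291), np.int64(322)), (np.int64(291), np.int64(323)), (np.int64(292), np.int64(323)), (np.int64(300), np.int64(315)), (np.int64(301), np.int64(316))]
```

The tile hasn't moved and the blade is centred. Sliding on to the middle.

>>> {"op": "step_arm", "data": {
  "steps": [
    [[0.05,0,0.009],[0,0,0],-0.9],
    [[0.1,0,0.0195],[0,0,0],-0.9],
    [[0.15,0,0.03],[0,0,0],-0.9],
    [[0.206,0,0.042],[0,0,0],-0.9],
    [[0.206,0,0.042],[0,0,0],-0.9],
    [[0.206,0,0.042],[0,0,0],-0.9]
  ]
}}

```text
clock: 24.35
position: [0.5626, -0.0761, 0.0122]
orientation: [-3.121, -0.017, -0.325]
force: [2.1, -0.9, 2.5]
grip_width: 0.214
finger_force: 108.3
```

```bash
cat > tl.py <<'E'
from h import *
from plant import ctrl
def look(z=.0105,c=(.6745,-.0755),r=.06):
    """tile outline in the top view at height z"""
    t=ctrl.get_image("top");F=cv2.cvtColor(t["frame"],cv2.COLOR_BGR2HSV);m=cv2.inRange(F,(0,0,95),(179,100,255))
    q=proj(t,[(c[0]+a*r,c[1]+b*r,z) for a,b in((1,1),(-1,-1))]);x0,y0=q.min(0).astype(int);x1,y1=q.max(0).astype(int)
    m=cv2.morphologyEx(m,cv2.MORPH_OPEN,np.ones((3,25)));m=cv2.morphologyEx(m,cv2.MORPH_CLOSE,np.ones((5,5)))
    return rect(cast(t,blob(m,(x0,y0,x1,y1)),z))
E
python3 - <<'E'
from tl import *
s=ctrl.sense();p,M=here(s);print(p,s['dq'].round(2),s['force'],s['wrist_torque'])
print(look());Q=pickle.load(open("Q.pkl","rb"))
moves((p,M),(np.array([.563,-.0764,.0622]),Q))
E
```

```text
[ 0.56259645 -0.07613099  0.01217925] [-0.   -0.01 -0.01 -0.    0.    0.  ] [ 2.06551864 -0.9185146   2.52371727] [-0.10149946 -0.55382316  0.00723227]
[ 6.43000e-01 -7.61000e-02  8.68000e-02  1.14000e-02  8.90176e+01]
shift [0.036, 0.001, -0.163] turn [-0.001, 0.001, 0.0] rows>= 1.0
```

>>> {"op": "step_arm", "data": {
  "steps": [
    [[0.003,0,-0.013],[0,0.006,0],-0.9],
    [[0.007,0,-0.033],[0,0.012,0],-0.9],
    [[0.014,0,-0.065],[0,0.017,0],-0.9],
    [[0.021,0,-0.1],[0,0.017,0],-0.9],
    [[0.03,0,-0.14],[0,0.017,0],-0.9],
    [[0.042,0,-0.196],[0,0.017,0],-0.9],
    [[0.042,0,-0.196],[0,0.017,0],-0.9],
    [[0.042,0,-0.196],[0,0.017,0],-0.9]
  ]
}}

```text
clock: 25.2
position: [0.5634, -0.0764, 0.0727]
orientation: [-3.112, -0.017, -0.409]
force: [-0.0, 0.2, -2.0]
grip_width: 0.211
finger_force: 108.3
```

Run:
```python
from tl import *
s=ctrl.sense();p,M=here(s);print(p,s['dq'].round(2),s['force'],s['wrist_torque'],np.degrees(np.arcsin(M[2,0])))
i=ctrl.get_image("wrist");t=ctrl.get_image("top");pickle.dump((i,s,t),open("w12.pkl","wb"))
for z in(.065,):
  for im,ss,rows,x0,x1 in((t,None,range(136,190,8),270,345),(i,s,range(4,160,16),150,420)):
    F=cv2.cvtColor(im["frame"],cv2.COLOR_BGR2HSV);m=cv2.inRange(F,(0,0,95),(179,100,255))
    for r in rows:
        x=np.where(m[r,x0:x1])[0]+x0
        if len(x)>3: print("row",r,x.min(),x.max(),cast(im,[(x.min()-.5,r),(x.max()+.5,r)],z,ss)[:,:2].round(4).tolist())
```

```text
[ 0.5634129  -0.07638342  0.07267477] [ 0.    0.02 -0.02 -0.   -0.    0.  ] [-0.0170845   0.15898961 -2.04605892] [-0.01756717  0.65976963  0.00666116] 14.976407248438912
row 144 291 324 [[0.7227, -0.0291], [0.721, -0.1205]]
row 152 292 325 [[0.7005, -0.0314], [0.6988, -0.1225]]
row 160 292 325 [[0.6784, -0.031], [0.6768, -0.1218]]
row 168 292 325 [[0.6565, -0.0305], [0.655, -0.1211]]
row 176 301 316 [[0.6344, -0.054], [0.6336, -0.0965]]
row 184 307 312 [[0.6125, -0.0694], [0.6122, -0.0853]]
row 4 180 370 [[0.6995, -0.0274], [0.7004, -0.1223]]
row 20 180 370 [[0.6919, -0.0274], [0.6928, -0.1226]]
row 36 181 369 [[0.6841, -0.0278], [0.685, -0.1223]]
row 52 181 369 [[0.6764, -0.0277], [0.6773, -0.1225]]
row 68 182 369 [[0.6686, -0.0282], [0.6695, -0.1227]]
row 84 182 368 [[0.6607, -0.0281], [0.6616, -0.1225]]
row 100 182 368 [[0.6528, -0.028], [0.6537, -0.1227]]
row 116 183 367 [[0.6448, -0.0285], [0.6458, -0.1224]]
row 132 233 318 [[0.6371, -0.0539], [0.6375, -0.0977]]
row 148 262 289 [[0.6292, -0.0687], [0.6293, -0.083]]
```

The tile is up on the blade (about 91 mm wide in the top view at the lifted height). Measuring its position on the blade and working out the tray moves.

Run:
```python
from tl import *
i,s,t=pickle.load(open("w12.pkl","rb"));p,M=here(s)
F=cv2.cvtColor(t["frame"],cv2.COLOR_BGR2HSV);m=cv2.inRange(F,(0,0,95),(179,100,255))
for c in(295,298,318,322):
    y=np.where(m[125:195,c])[0]+125;print(c,y.min(),y.max(),cast(t,[(c,y.min()-.5),(c,y.max()+.5)],.0705)[:,:2].round(4).tolist())
F=cv2.cvtColor(i["frame"],cv2.COLOR_BGR2HSV);m=cv2.inRange(F,(0,0,95),(179,100,255))
for c in(190,210,340,360):
    y=np.where(m[0:180,c])[0];print(c,y.max(),cast(i,(c,y.max()+.5),.068,s)[0,:2].round(4))
```

```text
295 141 175 [[0.7305, -0.0412], [0.6348, -0.0392]]
298 141 175 [[0.7303, -0.0493], [0.6346, -0.0472]]
318 141 174 [[0.7294, -0.1028], [0.6364, -0.1001]]
322 141 174 [[0.7292, -0.1135], [0.6362, -0.1106]]
190 129 [ 0.6376 -0.033 ]
210 128 [ 0.6382 -0.043 ]
340 129 [ 0.6383 -0.1081]
360 129 [ 0.6384 -0.1181]
```

Run:
```python
from tl import *
s=ctrl.sense();p,M=here(s);print(p,np.degrees(np.arctan2(M[1,0],M[0,0])))
W=R.from_euler('z',6.9,degrees=True).as_matrix()@M
mid=(np.array([.571,.025,.073]),R.from_euler('z',3.45,degrees=True).as_matrix()@M)
moves((p,M),mid,(np.array([.5788,.1264,.073]),W))
```

```text
[ 0.56260426 -0.07607664  0.07157457] 0.5982656956398743
shift [0.032, -0.337, 0.004] turn [0.005, -0.0, -0.019] rows>= 2.0
shift [0.048, -0.335, 0.014] turn [0.005, -0.0, -0.019] rows>= 2.0
```

>>> {"op": "step_arm", "data": {
  "steps": [
    [[0.001,-0.014,0],[0,0,-0.001],-0.9],
    [[0.004,-0.04,0],[0.001,0,-0.002],-0.9],
    [[0.007,-0.078,0],[0.001,0,-0.004],-0.9],
    [[0.011,-0.122,0.001],[0.002,0,-0.007],-0.9],
    [[0.016,-0.17,0.002],[0.0025,0,-0.0095],-0.9],
    [[0.02,-0.22,0.003],[0.003,0,-0.012],-0.9],
    [[0.026,-0.278,0.003],[0.004,0,-0.015],-0.9],
    [[0.032,-0.337,0.004],[0.005,0,-0.019],-0.9]
  ]
}}

```text
clock: 26.1
position: [0.5716, 0.0268, 0.0737]
orientation: [-3.101, -0.115, -0.406]
force: [-0.4, -1.2, -2.7]
grip_width: 0.208
finger_force: 108.0
```

>>> {"op": "step_arm", "data": {
  "steps": [
    [[0.01,-0.065,0.003],[0.001,0,-0.004],-0.9],
    [[0.018,-0.125,0.005],[0.002,0,-0.007],-0.9],
    [[0.026,-0.18,0.008],[0.003,0,-0.01],-0.9],
    [[0.033,-0.228,0.01],[0.0035,0,-0.013],-0.9],
    [[0.038,-0.268,0.011],[0.004,0,-0.015],-0.9],
    [[0.043,-0.3,0.013],[0.0045,0,-0.017],-0.9],
    [[0.047,-0.325,0.014],[0.005,0,-0.018],-0.9],
    [[0.048,-0.335,0.014],[0.005,0,-0.019],-0.9]
  ]
}}

```text
clock: 26.9
position: [0.5794, 0.1269, 0.0735]
orientation: [-3.089, -0.209, -0.405]
force: [0.3, -0.5, -2.6]
grip_width: 0.205
finger_force: 108.1
```

Run:
```python
from tl import *
s=ctrl.sense();p,M=here(s);print(s['clock'],p,s['qpos'].round(2),s['dq'].round(2),s['force'],np.degrees(np.arctan2(M[1,0],M[0,0])),np.degrees(np.arcsin(M[2,0])))
i=ctrl.get_image("wrist");t=ctrl.get_image("top");pickle.dump((i,s,t),open("w13.pkl","wb"))
# near edge and sides of the tile in the wrist view
F=cv2.cvtColor(i["frame"],cv2.COLOR_BGR2HSV)
for r in(20,60,100): print(r,F[r,150:410:6,2])
for c in(200,350): print(c,F[100:180:4,c,2])
T=p+[.1186*np.cos(.131),.1186*np.sin(.131),-.003]
print("tile expected",T,"px",proj(i,[T+R.from_euler('z',7.9,degrees=True).apply([a,b,0]) for a,b in((-.045,.045),(-.045,-.045),(0,.045),(0,-.045))],s).round())
```

```text
26.9 [0.57936308 0.12692249 0.07354773] [ 0.08  0.37 -0.53  0.41  0.01  3.09] [ 0.05  0.01  0.01  0.01 -0.02  0.02] [ 0.31185333 -0.5093266  -2.60338532] 7.718075271947507 14.935665308832892
20 [136 132 130 122 117 135 162 124 159 157 162 159 160 162 159 163 161 164
 161 162 160 164 163 158 161 162 163 163 108  89 132 160 162 161 160 134
 160 158 159 136 129 122 112 104]
60 [125 126 127 126 145 157 163 131 158 159 161 162 158 147 127 129 155 156
 123 127 131 163 164 160 137 104 161 163 160 161 162 161 161 162 160 159
 159 158 162 147 145 145 146 147]
100 [140 138 138 133 159 118 157 145 162 160 163 163 167 159 160 162 165 162
 161 162 163  99 111 161 162 164 163 166 165 163 164 166 162 164 140 162
 162 132 165 141 142 144 141 145]
200 [162 161 162 161 124 161 159 126 161 159 162 162 160 161 163 162 162 162
 163 160]
350 [165 162 163 162 126 163 162 138 128 130 135 132 132 132 134 137 131 132
 133 130]
tile expected [0.69694689 0.14241469 0.07054773] px [[185. 131.]
 [367. 130.]
 [183.  37.]
 [368.  36.]]
```

The tile rides unchanged on the blade (near edge at row 129, sides at about 182 and 369). Lowering it into the tray.

Run:
```python
from tl import *
s=ctrl.sense();p,M=here(s);print(p)
i2,g=pickle.load(open("g2.pkl","rb"));Mg=here(g)[1]
W=R.from_euler('z',7.5-1.91,degrees=True).as_matrix()@Mg;pickle.dump(W,open("W.pkl","wb"))
a=np.array
moves((p,M),(a([.5785,.1262,.032]),W),(a([.5785,.1262,.0165]),W));moves((p,M),(a([.5785,.1262,.0165]),W))
```

```text
[0.57934325 0.12642157 0.07354313]
shift [-0.038, 0.001, 0.133] turn [-0.001, -0.016, 0.001] rows>= 0.8
shift [-0.011, 0.0, 0.051] turn [0.0, 0.0, 0.0] rows>= 0.3
shift [-0.052, 0.001, 0.183] turn [-0.001, -0.016, 0.001] rows>= 1.1
```

>>> {"op": "step_arm", "data": {
  "steps": [
    [[-0.008,0,0.025],[0,-0.003,0],-0.9],
    [[-0.017,0,0.06],[0,-0.006,0],-0.9],
    [[-0.027,0,0.095],[0,-0.01,0],-0.9],
    [[-0.034,0.001,0.12],[0,-0.014,0],-0.9],
    [[-0.038,0.001,0.133],[-0.001,-0.016,0.001],-0.9],
    [[-0.038,0.001,0.133],[-0.001,-0.016,0.001],-0.9]
  ]
}}

```text
clock: 27.6
position: [0.5783, 0.1259, 0.0311]
orientation: [-3.105, -0.203, -0.325]
force: [0.3, -0.0, -1.9]
grip_width: 0.21
finger_force: 108.1
```

>>> {"op": "step_arm", "data": {
  "steps": [
    [[-0.003,0,0.014],[0,0,0],-0.9],
    [[-0.006,0,0.028],[0,0,0],-0.9],
    [[-0.008,0,0.038],[0,0,0],-0.9],
    [[-0.0095,0,0.045],[0,0,0],-0.9],
    [[-0.0095,0,0.045],[0,0,0],-0.9],
    [[-0.0095,0,0.045],[0,0,0],-0.9]
  ]
}}

```text
clock: 28.2
position: [0.5787, 0.126, 0.0184]
orientation: [-3.104, -0.204, -0.328]
force: [-0.7, 0.1, -1.3]
grip_width: 0.212
finger_force: 108.0
```

Run:
```python
from tl import *
s=ctrl.sense();p,M=here(s);print(s['clock'],p,s['dq'].round(2),s['force'],s['wrist_torque'],np.degrees(np.arctan2(M[1,0],M[0,0])),np.degrees(np.arcsin(M[2,0])))
W=pickle.load(open("W.pkl","rb"));moves((p,M),(np.array([.5785,.1262,.0162]),W))
i=ctrl.get_image("wrist");t=ctrl.get_image("top");pickle.dump((i,s,t),open("w14.pkl","wb"))
g=cv2.cvtColor(t["frame"],cv2.COLOR_BGR2GRAY)
c=np.array([.6964,.1419,.0145]);q=proj(t,[c+R.from_euler('z',7.9,degrees=True).apply([a,b,0]) for a,b in((.045,.045),(.045,-.045),(-.045,-.045),(-.045,.045))]);print(q.round())
for r in (155,165,175): print(r,g[r,200:268])
for cc in (222,235): print(cc,g[130:214,cc])
```

```text
28.2 [0.57872134 0.1259911  0.01839815] [-0. -0.  0. -0. -0. -0.] [-0.69665616  0.14528696 -1.33893421] [-0.01971711  0.50161724 -0.01370132] 7.504952677397371 12.067089902791391
shift [-0.002, -0.001, 0.007] turn [0.0, -0.0, 0.0] rows>= 0.0
[[212. 146.]
 [243. 142.]
 [248. 172.]
 [216. 177.]]
155 [124 124 124 125 139 185 150 187 187 186 187 187 187 186 186 171 165 186
 184 126 132 149 126 155 186 186 186 186 186 186 186 178 169 147 172 186
 185 178 129 133 186 186 186 170 165 185 127 186 187 187 187 186 186 185
 141 128 129 129 129 129 129 129 129 129 129 130 130 130]
165 [121 121 121 121 122 126 185 116 187 186 187 186 187 186 186 187 185 154
 186 186 186 185 185 124 113 133 162 157 116 113 128 186 186 185 170 138
 132 170 186 186 186 186 186 186 184 155 185 150 187 186 186 187 186 185
 152 184  86 131 129 130 131 131 131 131 132 132 132 132]
175 [128 128 128 128 128 129 128 179 123 174 187 186 186 186 186 186 184 185
 158 159 171 171 179 187 187 178 170 164 162 159 163 161 148 132 117 109
 101 127 135 124 129 157 157 156 157 173 172 171 157 172 187 187 186 187
 186 186 185 133 139 139 139 139 139 140 140 139 139 140]
222 [119 118 116 117 117 117 121 125 127 125 111 151 167 146 174 175 155 171
 186 185 185 186 174 141 126 126 148 178 186 185 186 186 178 176 184 185
 185 185 186 186 186 186 186 179 171 179 162 135 155 171 186 186 173 123
  39  45  45  44  45  48  47  43  48  50  51  50  52  55  59  67  70  65
  66  67  66  66  66  67  67  69  69  72  72  75]
235 [119 117 118 117 119 120 123 127 134 166 163 137 173 186 178 171 178 186
 186 174 141 127 128 126 164 186 186 186 185 185 186 186 186 170 133 138
 154 140 136 171 186 186 174 171 160 109 123 133 135 143 124  47  46  44
  42  39  37  38  33  29  30  28  28  29  26  25  28  25  25  25  23  25
  26  27  27  26  25  26  26  27  25  26  23  24]
```

Sides and far edge are about where planned: roughly 20 mm clear at each side and 7 mm in front. Setting it down the last 2 mm.

>>> {"op": "step_arm", "data": {
  "steps": [
    [[-0.0005,0,0.002],[0,0,0],-0.9],
    [[-0.001,0,0.004],[0,0,0],-0.9],
    [[-0.0015,0,0.006],[0,0,0],-0.9],
    [[-0.0015,0,0.007],[0,0,0],-0.9],
    [[-0.0015,0,0.007],[0,0,0],-0.9]
  ]
}}

```text
clock: 28.8
position: [0.5788, 0.126, 0.0163]
orientation: [-3.104, -0.203, -0.328]
force: [0.2, -0.6, 2.2]
grip_width: 0.21
finger_force: 108.4
```

Run:
```python
from tl import *
s=ctrl.sense();p,M=here(s);print(s['clock'],p,s['force'],s['wrist_torque'])
W=pickle.load(open("W.pkl","rb"));u=np.array([np.cos(.138),np.sin(.138),0])
moves((p,M),(p-.055*u,W))
```

```text
28.8 [0.57880471 0.12598145 0.0163233 ] [ 0.20100957 -0.6379959   2.17315387] [-0.03929719  0.34998189 -0.02956086]
shift [-0.179, 0.001, -0.038] turn [0.0, -0.0, 0.0] rows>= 1.1
```

>>> {"op": "step_arm", "data": {
  "steps": [
    [[-0.02,0,-0.005],[0,0,0],-0.9],
    [[-0.05,0,-0.0115],[0,0,0],-0.9],
    [[-0.09,0,-0.02],[0,0,0],-0.9],
    [[-0.13,0.001,-0.0285],[0,0,0],-0.9],
    [[-0.163,0.001,-0.0355],[0,0,0],-0.9],
    [[-0.163,0.001,-0.0355],[0,0,0],-0.9],
    [[-0.163,0.001,-0.0355],[0,0,0],-0.9]
  ]
}}

```text
clock: 29.5
position: [0.5287, 0.1191, 0.0164]
orientation: [-3.104, -0.203, -0.327]
force: [-2.0, -0.6, 2.3]
grip_width: 0.209
finger_force: 108.8
```

Run:
```python
from tl import *
s=ctrl.sense();p,M=here(s);print(s['clock'],p,s['qpos'].round(2),s['force'],s['wrist_torque'],np.degrees(np.arcsin(M[2,0])))
i=ctrl.get_image("wrist");t=ctrl.get_image("top");pickle.dump((i,s,t),open("w15.pkl","wb"))
g=cv2.cvtColor(t["frame"],cv2.COLOR_BGR2GRAY)
print(g[165,200:268]);print(g[130:190,222]);print(g[130:190,235])
gi=cv2.cvtColor(i["frame"],cv2.COLOR_BGR2GRAY)
c=np.array([.6964,.1419,.0145]);Z=R.from_euler('z',7.9,degrees=True)
print("tile corners if it stayed",proj(i,[c+Z.apply([a,b,0]) for a,b in((.045,.045),(.045,-.045),(-.045,-.045),(-.045,.045))],s).round())
for cc in(200,330): print(cc,gi[0:120:2,cc])
u=np.array([np.cos(.138),np.sin(.138),0])
# pitch tip down 12 deg about the tip
tip=p+.1505*u;tip[2]=.005
v=np.cross([0,0,1],u);D=R.from_rotvec(v*np.radians(12))
P2=tip+D.apply(p-tip)+[0,0,.0005];M2=D.as_matrix()@M;print("tip",tip,P2,"tool z",M2[:,2].round(2))
moves((p,M),(P2,M2),(P2-.035*u+[0,0,.006],M2),(P2-.06*u+[0,0,.06],M2))
```

```text
29.5 [0.52869375 0.11914157 0.01641576] [ 0.08  0.41 -0.66  0.29  0.01  3.09] [-2.04879299 -0.60828071  2.26686723] [-0.02298089  0.36638504  0.0590246 ] 12.036004249133978
[119 118 118 119 119 124 181 114 183 183 183 184 183 184 183 184 181 152
 182 183 183 182 181 129 111 133 148 139 121 110 126 183 182 182 167 136
 130 171 183 183 183 183 183 183 181 151 181 149 183 183 184 183 183 181
 148 181  84 128 128 127 128 128 128 129 129 129 129 128]
[117 114 114 113 113 115 117 121 124 122 108 149 164 143 171 171 152 168
 182 181 182 183 171 138 123 123 144 175 183 182 182 182 175 173 180 181
 181 182 183 183 183 182 182 175 167 175 160 133 152 168 183 183 183 182
 183 183 183 182 183 182]
[117 115 115 115 115 118 120 124 131 162 160 134 170 183 175 167 175 183
 183 171 138 124 126 122 161 183 183 183 182 182 183 183 183 167 129 136
 151 138 135 168 182 183 169 167 158 110 145 168 168 169 169 168 168 169
 169 169 168 169 170 170]
tile corners if it stayed [[ 168. -204.]
 [ 376. -206.]
 [ 371.   16.]
 [ 177.   18.]]
200 [132  78 120 159 161 162 160 157 109  58  56  88 119 120 124 119 122 148
 158 159 164 161 161 160 159 159 158 160 162 158 161 160 162 162 163 160
 165 161 162 160 161 158 163 165 163 164 161 162 164 161 164 163 162 163
 162 161 164 164 164 162]
330 [134  73  93 156 159 159 162 161 122  53  54  70 118 123 123 125 122 122
 127 161 159 161 161 164 161 161 160 162 161 162 162 163 163 164 163 161
 162 163 162 163 163 163 163 164 160 163 165 164 160 164 163 163 164 162
 164 167 165 162 168 162]
tip [0.67776296 0.13984472 0.005     ] [0.53430217 0.11992049 0.04795701] tool z [ 0. -0. -1.]
shift [0.04, -0.0, -0.099] turn [-0.0, -0.067, -0.0] rows>= 1.4
shift [-0.117, 0.001, -0.02] turn [0.0, 0.0, 0.0] rows>= 0.7
shift [-0.083, 0.001, -0.18] turn [0.0, 0.0, 0.0] rows>= 1.2
```

The tile stayed put and the blade's tip is still 26 mm under it. Pitching the tip down 12° about itself so the blade clears the rear rim, then drawing out.

>>> {"op": "step_arm", "data": {
  "steps": [
    [[0.0,0,-0.027],[0,-0.017,0],-0.9],
    [[0.008,0,-0.053],[0,-0.034,0],-0.9],
    [[0.015,0,-0.078],[0,-0.051,0],-0.9],
    [[0.0205,0,-0.103],[0,-0.067,0],-0.9],
    [[0.0205,0,-0.103],[0,-0.067,0],-0.9],
    [[0.0205,0,-0.103],[0,-0.067,0],-0.9]
  ]
}}

```text
clock: 30.2
position: [0.5289, 0.1191, 0.0472]
orientation: [3.134, 0.205, 0.001]
force: [-0.0, -0.6, -0.4]
grip_width: 0.211
finger_force: 108.0
```

Run:
```python
from tl import *
s=ctrl.sense();p,M=here(s);print(s['clock'],p,s['qpos'].round(2),s['force'],s['wrist_torque'],np.degrees(np.arcsin(M[2,0])));print(M.round(3))
t=ctrl.get_image("top");g=cv2.cvtColor(t["frame"],cv2.COLOR_BGR2GRAY)
print(g[130:190,222])
u=np.array([np.cos(.138),np.sin(.138),0])
moves((p,M),(p-.035*u+[0,0,.001],M),(p-.06*u+[0,0,.06],M))
```

```text
30.2 [0.52890209 0.11913877 0.04716723] [ 0.09  0.49 -0.37  0.71 -0.    3.1 ] [-0.04900811 -0.55044785 -0.41366818] [-0.00749099 -0.23027411 -0.01383197] 0.046526123152209616
[[ 0.991  0.13   0.001]
 [ 0.13  -0.991 -0.   ]
 [ 0.001  0.    -1.   ]]
[121 118 118 119 119 119 123 127 130 128 113 154 170 149 177 189 176 157
 130  56  61  62  64  66  69  71  72  71  70  71  71  72  71  72  72  71
  71  72  71  71  71  71  71  72  70  70  72  71  72  72  72  72  73  74
  75  77  77  79  80  81]
shift [-0.117, 0.001, -0.003] turn [0.0, 0.0, 0.0] rows>= 0.7
shift [-0.083, 0.001, -0.197] turn [0.0, 0.0, 0.0] rows>= 1.3
```

>>> {"op": "step_arm", "data": {
  "steps": [
    [[-0.02,0,0],[0,0,0],-0.9],
    [[-0.05,0,-0.001],[0,0,0],-0.9],
    [[-0.08,0.001,-0.002],[0,0,0],-0.9],
    [[-0.117,0.001,-0.003],[0,0,0],-0.9],
    [[-0.117,0.001,-0.003],[0,0,0],-0.9],
    [[-0.117,0.001,-0.003],[0,0,0],-0.9]
  ]
}}

```text
clock: 30.85
position: [0.4937, 0.1142, 0.049]
orientation: [3.134, 0.205, 0.001]
force: [-0.4, 1.2, -1.4]
grip_width: 0.21
finger_force: 108.2
```

>>> {"op": "step_arm", "data": {
  "steps": [
    [[-0.05,0,-0.06],[0,0,0],-0.9],
    [[-0.1,0,-0.18],[0,0,0],-0.9],
    [[-0.15,0,-0.3],[0,0,0],-0.9],
    [[-0.15,0,-0.35],[0,0,0],-0.9],
    [[-0.15,0,-0.35],[0,0,0],-0.9],
    [[-0.15,0,-0.35],[0,0,0],-0.9]
  ]
}}

```text
clock: 31.45
position: [0.4497, 0.1084, 0.1534]
orientation: [3.134, 0.205, 0.001]
force: [0.7, -0.5, -2.8]
grip_width: 0.209
finger_force: 108.3
```

Run:
```python
from tl import *
s=ctrl.sense();p,M=here(s);print(s['clock'],p,s['qpos'].round(2),s['force'])
i=ctrl.get_image("wrist");t=ctrl.get_image("top");pickle.dump((i,s,t),open("w16.pkl","wb"))
g=cv2.cvtColor(t["frame"],cv2.COLOR_BGR2GRAY)
print(g[165,200:268]);print(g[130:214,222]);print(g[130:214,235])
Mg=here(pickle.load(open("g2.pkl","rb"))[1])[1]
a=np.array
moves((p,M),(a([.45,-.15,.17]),Mg),(a([.43,-.36,.12]),Mg),(a([.43,-.36,.02]),Mg))
```

```text
31.45 [0.44970537 0.10842051 0.15341047] [ 0.08  0.23 -0.44  0.9  -0.    3.09] [ 0.73513521 -0.51556656 -2.80508768]
[119 119 119 119 118 124 181 114 184 184 184 184 184 184 183 183 181 152
 183 183 183 183 181 134 110 128 149 139 110 112 136 183 183 182 167 135
 119 152 177 183 183 183 183 183 182 151 181 149 183 183 184 183 184 182
 149 181  83 128 128 129 128 129 129 129 129 129 129 129]
[117 114 113 113 113 115 118 122 124 123 109 149 164 143 169 183 161 156
 182 182 183 183 160 117 117 116 156 183 183 183 182 182 175 173 181 181
 181 182 182 183 183 183 183 170 167 176 154 144 168 183 183 183 183 183
 183 162  98  50  53  56  58  59  61  63  65  64  67  67  68  70  70  70
  70  70  71  72  73  71  71  71  73  70  73  72]
[117 115 114 114 116 117 121 124 131 163 160 134 164 178 170 167 183 183
 183 161 116 114 113 134 168 183 183 183 182 182 183 183 172 141 118 135
 151 137 137 169 183 170 168 184 162 136 154 169 184 183 184 183 184 183
 183 183 183 183 179 168 161 161 162 163 163 163 164 164 164 164 165 154
 123  91  56  23  19  17  15  15  13  12  13  15]
shift [-0.111, 0.854, -0.055] turn [-0.003, 0.067, 0.031] rows>= 5.2
shift [-0.123, 0.697, 0.144] turn [0.0, 0.0, 0.0] rows>= 4.3
shift [-0.07, 0.0, 0.326] turn [0.0, 0.0, 0.0] rows>= 2.0
```

The tile lies in the tray with its outline unchanged. Taking the turner back to the bare bench.

>>> {"op": "step_arm", "data": {
  "steps": [
    [[-0.111,0.854,-0.055],[-0.003,0.067,0.031],-0.9],
    [[-0.111,0.854,-0.055],[-0.003,0.067,0.031],-0.9],
    [[-0.111,0.854,-0.055],[-0.003,0.067,0.031],-0.9],
    [[-0.111,0.854,-0.055],[-0.003,0.067,0.031],-0.9],
    [[-0.111,0.854,-0.055],[-0.003,0.067,0.031],-0.9],
    [[-0.111,0.854,-0.055],[-0.003,0.067,0.031],-0.9],
    [[-0.111,0.854,-0.055],[-0.003,0.067,0.031],-0.9]
  ]
}}

```text
clock: 32.25
position: [0.4491, -0.1516, 0.1693]
orientation: [-3.12, -0.046, -0.327]
force: [1.5, 0.7, -1.3]
grip_width: 0.208
finger_force: 108.4
```

>>> {"op": "step_arm", "data": {
  "steps": [
    [[-0.123,0.697,0.144],[0,0,0],-0.9],
    [[-0.123,0.697,0.144],[0,0,0],-0.9],
    [[-0.123,0.697,0.144],[0,0,0],-0.9],
    [[-0.123,0.697,0.144],[0,0,0],-0.9],
    [[-0.123,0.697,0.144],[0,0,0],-0.9],
    [[-0.123,0.697,0.144],[0,0,0],-0.9],
    [[-0.123,0.697,0.144],[0,0,0],-0.9],
    [[-0.123,0.697,0.144],[0,0,0],-0.9]
  ]
}}

```text
clock: 33.05
position: [0.4299, -0.3576, 0.1203]
orientation: [-3.119, -0.055, -0.329]
force: [-0.6, -0.4, -0.6]
grip_width: 0.214
finger_force: 108.5
```

Run:
```python
from tl import *
s=ctrl.sense();p,M=here(s);print(s['clock'],p,s['qpos'].round(2),np.degrees(np.arcsin(M[2,0])))
Mg=here(pickle.load(open("g2.pkl","rb"))[1])[1]
moves((p,M),(np.array([.432,-.36,.0122]),Mg))
```

```text
33.05 [ 0.42992143 -0.3576049   0.12032181] [-0.93  0.33 -0.41  0.7   0.17  2.19] 12.04385980388628
shift [-0.069, 0.009, 0.354] turn [-0.0, 0.0, 0.0] rows>= 2.2
```

>>> {"op": "step_arm", "data": {
  "steps": [
    [[-0.03,0,0.14],[0,0,0],-0.9],
    [[-0.055,0.005,0.27],[0,0,0],-0.9],
    [[-0.064,0.005,0.33],[0,0,0],-0.9],
    [[-0.068,0.005,0.347],[0,0,0],-0.9],
    [[-0.069,0.005,0.353],[0,0,0],-0.9],
    [[-0.069,0.005,0.353],[0,0,0],-0.9],
    [[-0.069,0.005,0.353],[0,0,0],-0.9]
  ]
}}

```text
clock: 33.75
position: [0.4322, -0.3619, 0.0138]
orientation: [-3.122, -0.052, -0.332]
force: [-0.1, 0.2, -1.0]
grip_width: 0.209
finger_force: 108.7
```

>>> {"op": "step_arm", "data": {
  "steps": [
    [[0,0,0],[0,0,0],-0.5],
    [[0,0,0],[0,0,0],-0.2],
    [[0,0,0],[0,0,0],0.4],
    [[0,0,0],[0,0,0],1],
    [[0,0,0],[0,0,0],1],
    [[0,0,-0.1],[0,0,0],1],
    [[0,0,-0.25],[0,0,0],1],
    [[0,0,-0.4],[0,0,0],1]
  ]
}}

```text
clock: 34.55
position: [0.4057, -0.3614, 0.1306]
orientation: [-3.119, -0.052, -0.328]
force: [1.1, -1.2, 0.8]
grip_width: 1.004
finger_force: 0.0
```

>>> {"op": "step_arm", "data": {
  "steps": [
    [[0,-0.1,-0.15],[0,0,0],1],
    [[0,-0.3,-0.3],[0,0,0],1],
    [[0,-0.3,-0.3],[0,0,0],1],
    [[0,-0.3,-0.3],[0,0,0],1],
    [[0,-0.3,-0.3],[0,0,0],1],
    [[0,-0.3,-0.3],[0,0,0],1]
  ]
}}

```text
clock: 35.15
position: [0.3846, -0.2732, 0.2172]
orientation: [-3.12, -0.051, -0.329]
force: [0.5, -0.6, 0.2]
grip_width: 1.001
finger_force: 0.0
```

Run:
```python
from tl import *
s=ctrl.sense();p,M=here(s);print(s['clock'],p,s['finger_force'],s['grip_width'])
i=ctrl.get_image("wrist");t=ctrl.get_image("top");c=ctrl.get_image("scene");pickle.dump((i,s,t,c),open("w17.pkl","wb"))
d0=pickle.load(open("d0.pkl","rb"))
# what changed in the top and scene views since the start
for k,im in(("top",t),("scene",c)):
    e=cv2.absdiff(d0[k]["frame"],im["frame"]).max(2);m=cv2.morphologyEx((e>45).astype(np.uint8),cv2.MORPH_OPEN,np.ones((3,3)))
    n,_,st,ce=cv2.connectedComponentsWithStats(m)
    for j in range(1,n):
        if st[j,4]>25: print(k,st[j].tolist(),cast(im,ce[j],.01)[0,:2].round(3))
F=cv2.cvtColor(i["frame"],cv2.COLOR_BGR2HSV);m=cv2.inRange(F,(0,0,90),(179,90,255))
C=np.array([.432+.1105,-.357,.002]);q=proj(i,C,s)[0].astype(int);print("blade px",q)
F=cv2.cvtColor(t["frame"],cv2.COLOR_BGR2HSV);m=cv2.inRange(F,(0,0,90),(179,90,255));q=proj(t,C)[0].astype(int)
b=blob(m,(q[0]-18,q[1]-20,q[0]+18,q[1]+24));print("blade top",rect(cast(t,b,.002)))
m=cv2.inRange(F,(3,140,60),(16,255,255))
g=cv2.cvtColor(t["frame"],cv2.COLOR_BGR2GRAY);print(g[165,200:268]);print(g[130:214,235])
```

```text
35.15 [ 0.38459714 -0.27317713  0.21721261] 0.0 1.0007478462521662
top [230, 150, 6, 5, 27] [0.72  0.134]
top [291, 151, 10, 33, 306] [ 0.673 -0.044]
top [318, 150, 7, 33, 177] [ 0.672 -0.113]
top [410, 184, 10, 11, 88] [ 0.605 -0.372]
top [402, 197, 20, 57, 676] [ 0.514 -0.359]
top [301, 201, 17, 5, 62] [ 0.57  -0.079]
top [122, 224, 56, 73, 1393] [0.419 0.368]
top [415, 257, 9, 10, 77] [ 0.406 -0.372]
top [382, 269, 178, 149, 10090] [ 0.229 -0.492]
top [168, 297, 11, 8, 56] [0.313 0.294]
top [546, 317, 14, 14, 147] [ 0.238 -0.716]
top [230, 334, 198, 86, 8448] [ 0.104 -0.115]
top [505, 339, 23, 25, 301] [ 0.174 -0.605]
top [546, 339, 8, 6, 41] [ 0.192 -0.699]
top [156, 353, 86, 67, 2860] [0.069 0.217]
top [522, 354, 18, 20, 251] [ 0.139 -0.644]
top [500, 367, 60, 53, 1808] [ 0.061 -0.647]
top [439, 415, 23, 5, 79] [ 0.008 -0.423]
scene [119, 0, 9, 10, 62] [-0.186 -0.803]
scene [161, 0, 5, 13, 58] [-0.212 -0.663]
scene [165, 0, 67, 88, 2896] [-0.061 -0.474]
scene [378, 0, 62, 69, 2873] [-0.299  0.19 ]
scene [324, 22, 10, 8, 41] [-0.254 -0.074]
scene [338, 29, 13, 4, 47] [-0.24  -0.0
[... 390 characters left out ...]
62 -0.075]
blade px [358  79]
blade top [ 0.531  -0.3591  0.1041  0.0449  2.2567]
[111 112 111 112 114 116 174 107 175 175 176 175 175 175 175 175 173 144
 175 174 174 174 173 127 104 121 141 132 103 104 129 174 175 174 159 127
 111 144 169 174 174 175 175 174 173 144 173 142 175 175 175 175 175 173
 141 173  79 121 121 121 120 120 121 122 121 122 122 122]
[110 109 108 109 108 111 114 118 124 155 151 127 155 170 162 160 175 175
 175 153 109 107 106 126 160 174 175 174 173 174 175 175 164 134 112 127
 142 130 129 160 175 162 159 175 154 128 146 161 175 175 176 175 175 174
 174 175 175 175 175 175 175 175 175 175 174 174 175 175 175 175 172 171
 150  90  99 117 117 117 118 119 118 119 121 121]
```

Run:
```python
from tl import *
i,s,t,c=pickle.load(open("w17.pkl","rb"))
P=cast(t,[(231.3,165),(235,143),(235,175.5)],.0145);print(P)
cen=np.array([P[1:,0].mean(),P[0,1]]);d=cen-[.6647,.1375];print("tile in tray",R.from_euler('z',-7.9,degrees=True).apply([*d,0]).round(4))
# bridge on the mat: brown on green, top face z .065
F=cv2.cvtColor(t["frame"],cv2.COLOR_BGR2HSV);m=cv2.inRange(F,(3,120,50),(20,255,255))
mm=np.zeros_like(m);q=proj(t,[(.42+a*.09,.35+b*.06,.003) for a,b in((1,1),(-1,-1))]);x0,y0=q.min(0).astype(int);x1,y1=q.max(0).astype(int)
print("bridge",rect(cast(t,blob(m,(118,218,184,305)),.065)))
```

```text
[[0.68014372 0.13681795 0.0145    ]
 [0.74373594 0.12651357 0.0145    ]
 [0.64989553 0.12639634 0.0145    ]]
tile in tray [ 0.0317 -0.0051  0.    ]
bridge [0.4222 0.3458 0.2225 0.1538 2.525 ]
```

```bash
python3 -c "
from plant import ctrl
print(ctrl.finish_job())"
```

```text
the job is handed in; nothing more can be done
None
```

I handed the job in at about 35 s of the 72 s: the bridge stands on the mat, the tile lies in the tray about 32 mm forward of its centre and 5 mm to the right, and the turner is laid down on the bare bench. The last camera check showed no bystander moved; no verdict came back, and I measured neither the final tilts nor the bridge's final position.

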